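# Pack away the stereo microscope's optics

### The arm

A 6-joint arm with a two-finger parallel gripper is mounted at the origin on the work surface. World frame = base frame: x ahead of the robot, y to its left, z up, the work surface at z = 0. Lengths are in m, angles in rad, forces in N, time in s.
With the tool pointing down it reaches from about 0.275 to 0.725 m from the base axis. Payload 5.6 kg.
Tool frame: the origin (TCP) lies at the very end of the fingers, on their centre line; the grasp point (between the pads) lies 19 mm behind it; z points along the fingers, y is the line along which they close (so a half turn about z gives the same grasp; the last joint's range is limited). The gripper opens to 85 mm and grips with 20 to 120 N. Pads are 22 mm wide; open, the fingers measure 114 mm over their backs; the gripper's body (76 mm by 85 mm) begins 54 mm behind the grasp point. The pads swing forward as they close: fully open they stand 13 mm farther back than shut.
Start: joints at [-1, 0.255, 0.108, 0, -1.424, -0.285], TCP at [0.155, -0.528, 0.231] pointing down, gripper open.
Joint ranges: [-2.95, 2.95], [-1.21, 1.97], [-1.09, 1.5], [-2.87, 1.71], [-2.94, -0.07], [-3.05, 3.05]. Speed limits (rad/s): [2.57, 2.57, 3.14, 3.14, 3.14, 3.14].

### API

Orientations are given as [roll, pitch, yaw] about the fixed x, y, z axes, in that order (R = Rz(yaw) Ry(pitch) Rx(roll)).
In Python, from plant import ctrl, imaging, finder gives the robot as it stands.
- The arm moves only by the tool carry_out, never from a script. Its argument "series" is a list of rows, each an object of numbers: "dx", "dy", "dz": the shift along the tool's x, y, z in units of 40 mm (1.0 is 40 mm); "wx", "wy", "wz": the turn, a rotation vector about the tool's x, y, z in units of 5 degrees (1.0 is 5 degrees); "claw": the closure, from -1 (fully open) to 1 (shut), so that 0 is half open. A call has 1 to 5 rows; each row shifts and turns the commanded pose from where the row before left it, along the tool's axes as they then stand; what a row does not reach is not made up. A row lasts 1/12 s, in which the tool goes at most 41.7 mm and 7.16 degrees, less where a joint would pass 70% of its speed; a pose out of reach is approached as far as the arm can. A call is refused whole if a number of a shift passes 1 or a number of a turn 1, either way. A call with a gripper value outside its range is refused whole. The fingers move at their own pace and stop on an object; the grip force is fixed at half the most. Time passes only in rows, so rows that do not move let the fingers close. It gives the time, the measured TCP pose, the force, the opening and the grip force at its end, in the units of the state.
- ctrl.get_state(): the state, without advancing time (a new reading comes with each control period).
- imaging.read_camera(name): name is "scene" or "side" or "wrist"; returns a dict with "pixels" (400x640x3 uint8, blue, green, red), "intrinsics" (3x3 intrinsics, pixels), "extrinsics" (4x4, takes a point from camera to world coordinates); the wrist camera has in their place "hand_eye" (4x4, takes a point from camera to tool coordinates, whose origin is the TCP and whose axes are the flange's). Camera axes: x right, y up, looking along -z (the intrinsics and any distortion apply to the point x, -y, -z); pixel columns grow to the right and rows downward; lengths in m; the calibration is good to about 2 mm. The wrist camera is an equidistant fisheye: a pixel r from the principal point sees the ray r / f radians off the axis. A picture is of the moment at which its call begins: read the wrist's pose just before it. There is no depth.
- ctrl.finish_job(): hands the job in; it is judged then, once.
Trained networks look in the newest picture that a camera, given by its name, has taken for a name from the list of things; names that differ only in an ending like _2 or _b are one class to them, and where a whole thing is asked for, a point or a joint stands for the part that bears it (a point fixed in the world has none). Each returns a list of dicts, best first, with "p" (0 to 1); they miss things now and then, are a little off and sometimes report something else, mostly with a low value. They report only what shows in the picture. A call takes as long as a camera call. They do not tell look-alikes from the thing itself.
- finder.look_for(camera, name): "rect" ([left, top, width, height] in pixels, round what is visible of it).
- finder.silhouettes(camera, name): "pixels" (400x640 bool, what is visible of it) and "rect" ([left, top, width, height] in pixels, round what is visible of it).
The state is a dict: "clock": time; "q": joint angles; "qvel": joint speeds; "tau": joint torques, N m; "ee_pos": TCP position; "orientation": TCP orientation; "ft_force": force on the tool from outside, world axes, zero at the start; "wrist_torque": the same for the moment, N m; "grip_width": finger opening in m; "finger_force": force on a finger pad.
Only numpy, scipy, OpenCV 4.12 (cv2) and the standard library are available. Lean on these libraries where they do the work, as an engineer would, in place of code of your own. Each camera call takes 0.05 s, during which the arm holds its last target. There are 200 camera calls.

### The job

Pack the stereo microscope's loose optics into the fitted tray: the two matching wide eyepieces in the two small round wells, the wide objective lens in the large round well and the filter slider in the rectangular well, each standing upright on the floor of its well. Set them down gently rather than dropping them, and leave the slim odd eyepiece and the focus knob, which do not belong, standing where they are.

Things in the scene. Friction and masses are not known exactly. Their poses are not given: they have to be found in the camera images.
- eyepiece_a_mid (a point): One of two identical wide eyepieces of the stereo microscope, standing upright on its black rubber eyecup: eyecup 42 mm diameter and 20 mm high, above it a bare metal barrel 30 mm in diameter up to 60 mm; mass about 110 g. This point is on its axis half-way up, 30 mm above its underside; z is up along the axis.
- eyepiece_b_mid (a point): The other of the two identical wide eyepieces of the stereo microscope, standing upright on its black rubber eyecup: eyecup 42 mm diameter and 20 mm high, above it a bare metal barrel 30 mm in diameter up to 60 mm; mass about 110 g. This point is on its axis half-way up, 30 mm above its underside; z is up along the axis.
- objective_mid (a point): Wide objective lens of the stereo microscope: a squat cream cylinder, 54 mm diameter, 40 mm high, with a glass face on top inside a dark rim, standing upright; about 190 g. This point is on its axis half-way up, 20 mm above its underside; z is up.
- slider_mid (a point): Filter slider of the stereo microscope: a metal bar with a black band near one end, 54 mm long (its x axis), 18 mm wide (y), 36 mm high (z, up), standing on its long narrow side with a round filter window in each large face; about 80 g. This point is its centre, 18 mm above its underside.
- slim_eyepiece_mid (a point): Look-alike, to be left alone: an odd slim eyepiece from another microscope, standing upright, eyecup 27 mm diameter and 24 mm high, metal barrel 23 mm diameter up to 70 mm. This point is on its axis, 35 mm above its underside.
- focus_knob_mid (a point): Look-alike, to be left alone: a black ribbed focus knob, 49 mm diameter over its ribs, 30 mm high, with a thin 12 mm steel stub on top to 40 mm. This point is on its axis, 20 mm above its underside.
- well_small_a_floor (a point): Small round well, 58 mm diameter, for one wide eyepiece (either). One of four dark grey blocks, 81 mm square, set two by two, 82 mm apart, in any order, in a low plastic tray, 178 mm square, fixed; block tops and rim are 22 mm above the table. This point is the centre of the well's floor, 10 mm above the table, 12 mm below the block's top; z is up, x and y run along the block's sides.
- well_small_b_floor (a point): The second small round well, just like well_small_a, in another block of the same tray, for the other wide eyepiece. This point is the centre of the well's floor, 10 mm above the table and 12 mm below the block's top; z is up, x and y run along the block's sides.
- well_large_floor (a point): Large round well, 70 mm diameter, in another block of the same tray, for the objective lens. This point is the centre of the well's floor, 10 mm above the table and 12 mm below the block's top; z is up, x and y run along the block's sides.
- well_slot_floor (a point): Rectangular well, 70 mm long (x axis) by 36 mm wide (y axis), in another block of the same tray, for the filter slider, either way round. This point is the centre of the well's floor, 10 mm above the table and 12 mm below the block's top; z is up, x and y run along the block's sides.
Things that resemble listed ones, but are neither listed nor needed, are in the scene too. What is shaped like the part that bears objective_mid but brown or purple is not meant.

How it is judged:
By the outcome, as a careful person would: the job done as asked, in the order asked, and still so for the second after the job is handed in, with the robot touching nothing.
It also fails if it takes over 128 s, if anything falls off the work surface, if the arm or the gripper's body presses on something with over 40 N, if the wrist force passes 120 N, or if a joint passes its speed limit or range.

## Working session

There is one attempt and no reset: what is moved stays moved. The work goes in short steps, Python scripts to look and compute and a tool call to move; the robot and the scene stay as the last step left them, time stands still between calls to the robot, and variables do not carry over. Pictures are saved under pics/ and viewed, at most 14 in all, crops included, and the job is handed in when it is done.

Besides the shell and the picture viewer there is one more tool, called after "Call:" by a JSON object that holds its "method" and its "body". carry_out: Moves the arm, as the interface text tells. Its arguments: {"type":"object","properties":{"series":{"type":"array"}},"required":["series"]}

```bash
mkdir -p pics; ls; cat > h.py <<'E'
import numpy as np, cv2
from plant import ctrl, imaging, finder
def cam(n,save=None):
    c=imaging.read_camera(n)
    if save: cv2.imwrite(save,np.array(c["pixels"]))
    return c
def ray_plane(c,u,v,z):
    K=np.array(c["intrinsics"]);E=np.array(c["extrinsics"])
    d=np.linalg.inv(K)@[u,v,1]; d=E[:3,:3]@[d[0],-d[1],-d[2]]
    o=E[:3,3]; return o+d*(z-o[2])/d[2]
def proj(c,p):
    K=np.array(c["intrinsics"]);E=np.array(c["extrinsics"])
    q=np.linalg.inv(E)@np.append(p,1); q=K@[q[0],-q[1],-q[2]]; return q[:2]/q[2]
E
python3 - <<'E'
from h import *
s=ctrl.get_state(); print(s)
for n in ["scene","side"]:
    c=cam(n,f"pics/{n}0.png"); print(c["intrinsics"],np.round(c["extrinsics"],3).tolist(),[k for k in c])
    for t in ["eyepiece_a_mid","objective_mid","slider_mid","slim_eyepiece_mid","focus_knob_mid","well_small_a_floor","well_large_floor","well_slot_floor"]:
        print(n,t,[(round(d["p"],2),[int(x) for x in d["rect"]]) for d in finder.look_for(n,t)][:5])
E
```

```text
pics
{'clock': 0.0, 'q': array([-1.00041114e+00,  2.55736907e-01,  1.06976901e-01, -4.88459130e-04,
       -1.42390490e+00, -2.84573076e-01]), 'qvel': array([-0.00167779, -0.00095399,  0.00029448, -0.00015505,  0.00034702,
        0.00151524]), 'tau': array([ 2.50845846e-05, -3.86630559e+01,  2.37939030e+01,  5.36537156e+00,
       -6.12899647e-03, -8.03049574e-06]), 'ee_pos': array([ 0.15496341, -0.52718459,  0.23038809]), 'orientation': array([ 3.13966359e+00, -6.09668011e-05, -2.85585243e+00]), 'ft_force': array([ 0.46413974,  0.87657028, -0.27905782]), 'wrist_torque': array([ 0.00025018, -0.01890587,  0.01997573]), 'finger_force': 0.0, 'grip_width': 0.08555418092072134}
[[447.07736336   0.         321.72838102]
 [  0.         447.07736336 199.34905194]
 [  0.           0.           1.        ]] [[-0.577, -0.511, 0.637, 1.215], [0.816, -0.348, 0.461, 0.417], [-0.013, 0.786, 0.618, 0.661], [0.0, 0.0, 0.0, 1.0]] ['pixels', 'intrinsics', 'extrinsics']
scene eyepiece_a_mid [(0.91, [287, 142, 16, 28])]
scene objective_mid [(0.9, [190, 143, 23, 22]), (0.82, [229, 199, 25, 24]), (0.77, [
[... 518 characters left out ...]
  1.        ]] [[-0.998, 0.056, -0.034, 0.531], [-0.065, -0.758, 0.65, 0.582], [0.01, 0.65, 0.76, 0.825], [0.0, 0.0, 0.0, 1.0]] ['pixels', 'intrinsics', 'extrinsics']
side eyepiece_a_mid [(0.73, [362, 158, 13, 24])]
side objective_mid [(0.85, [314, 137, 20, 18]), (0.82, [285, 141, 15, 22]), (0.8, [284, 123, 14, 14]), (0.78, [277, 160, 18, 25]), (0.69, [323, 114, 13, 18])]
side slider_mid [(0.19, [360, 161, 14, 20])]
side slim_eyepiece_mid [(0.72, [310, 187, 8, 21])]
side focus_knob_mid [(0.86, [354, 205, 21, 21])]
side well_small_a_floor [(0.97, [355, 299, 50, 41]), (0.43, [313, 188, 4, 20])]
side well_large_floor [(0.67, [312, 277, 41, 41])]
side well_slot_floor [(0.74, [324, 309, 42, 46])]
```

```bash
python3 - <<'E'
import cv2
a=cv2.imread("pics/scene0.png")[110:270,140:510]; cv2.imwrite("pics/sc.png",cv2.resize(a,None,fx=2.15,fy=2.15,interpolation=3))
a=cv2.imread("pics/side0.png")[95:365,235:435]; cv2.imwrite("pics/si.png",cv2.resize(a,None,fx=2.2,fy=2.2,interpolation=3))
E
```

```text
(no output)
```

View pics/sc.png

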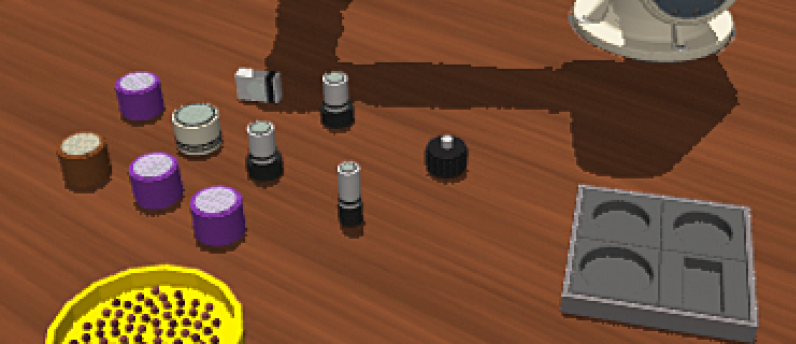

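View pics/si.png

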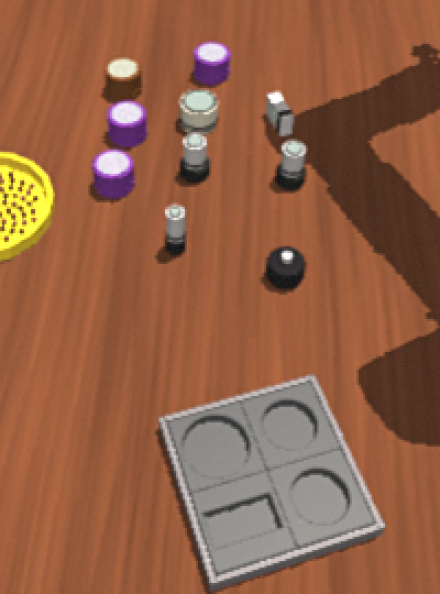

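Scene and side crops both show the same layout. The cream objective is at (197,128) in the scene crop, and the wide eyepieces are at (335,100) and (263,150). The slim eyepiece is at (349,195), the slider at (258,86) and the knob at (447,157). The purple and brown cylinders are decoys. The tray has its large well bottom-left, its slot bottom-right and the small wells along the top.

```bash
python3 - <<'E'
from h import *
A=cam("scene");B=cam("side")
s=lambda x,y:(140+x/2.15,110+y/2.15)
t=lambda x,y:(235+x/2.2,95+y/2.2)
pts={"epA":((336,77),(294,147),.06),"epB":((261,127),(195,140),.06),"obj":((196,113),(199,101),.04),"slim":((349,167),(175,211),.07),
"knob":((447,141),(287,257),.04),"purp1":((140,82),(212,50),.04),"purp2":((154,165),(127,110),.04),"purp3":((217,200),(114,160),.04),
"c1":((580,185),(315,377),.022),"c2":((750,206),(383,524),.022),"c3":((757,325),(213,580),.022),"c4":((562,298),(160,417),.022),
"sl":((258,86),(280,113),.018),"cc":((660,252),(272,477),.022)}
for k,(a,b,z) in pts.items():
    print(k,np.round(ray_plane(A,*s(*a),z)[:2],3),np.round(ray_plane(B,*t(*b),z)[:2],3))
E
```

```text
epA [ 0.451 -0.214] [ 0.449 -0.217]
epB [ 0.581 -0.218] [ 0.58 -0.22]
obj [ 0.581 -0.322] [ 0.581 -0.321]
slim [ 0.596 -0.083] [ 0.595 -0.084]
knob [ 0.464 -0.047] [ 0.457 -0.047]
purp1 [ 0.57  -0.428] [ 0.568 -0.438]
purp2 [ 0.681 -0.287] [ 0.68  -0.294]
purp3 [ 0.687 -0.187] [ 0.685 -0.195]
c1 [0.431 0.102] [0.425 0.105]
c2 [0.363 0.265] [0.363 0.263]
c3 [0.528 0.328] [0.526 0.327]
c4 [0.597 0.167] [0.59  0.165]
sl [ 0.47  -0.326] [ 0.464 -0.329]
cc [0.484 0.217] [0.472 0.223]
```

```bash
cat >> h.py <<'E'
from scipy.spatial.transform import Rotation as R
def go(*targets,yaw=-158.6):
    s=ctrl.get_state(); p=np.array(s["ee_pos"]); Q=R.from_euler("xyz",s["orientation"])
    T=R.from_euler("xyz",[180,0,yaw],degrees=True)
    print("t%.1f"%s["clock"],"ee",np.round(p,4),"ypr",np.round(np.degrees(s["orientation"]),1),"F",np.round(s["ft_force"],1),"w %.4f"%s["grip_width"],"ff",round(float(s["finger_force"]),1))
    print(" turn",np.round(np.degrees((Q.inv()*T).as_rotvec())/5,2))
    for t in targets:
        d=T.inv().apply(np.array(t)-p)/.04; print(" move",np.round(d,2),"rows>=%.1f"%(np.linalg.norm(d)/1.03)); p=np.array(t)
E
python3 - <<'E'
from h import *
go((.450,-.2155,.16),(.450,-.2155,.024),(.450,-.2155,.15),(.4548,.1621,.15),(.4548,.1621,.036))
S=cam("scene"); B=cam("side")
for n,c in(("scene",S),("side",B)):
  for d in finder.silhouettes(n,"slider_mid"):
    m=np.argwhere(d["pixels"])[:,::-1].astype(np.float32); print(n,round(d["p"],2),d["rect"],len(m))
E
```

```text
t1.0 ee [ 0.1551 -0.5277  0.2313] ypr [-180.    -0.  -163.6] F [ 0.6 -0.1  0.3] w 0.0856 ff 0.0
 turn [-0.   -0.   -1.01]
 move [-9.71  4.58  1.78] rows>=10.6
 move [ 0.  -0.   3.4] rows>=3.3
 move [ 0.    0.   -3.15] rows>=3.1
 move [-3.56  8.75  0.  ] rows>=9.2
 move [ 0.   -0.    2.85] rows>=2.8
scene 0.86 [249.5, 140.2, 20.6, 20.7] 290
side 0.66 [357.8, 135.4, 12.5, 24.3] 183
```

Call:
{"method": "carry_out", "body": {"series": [{"wz":-1,"claw":-1},{"dx":-0.85,"dy":0.4,"dz":0,"claw":-1},{"dx":-0.88,"dy":0.42,"dz":0,"claw":-1},{"dx":-0.88,"dy":0.42,"dz":0.1,"claw":-1},{"dx":-0.88,"dy":0.42,"dz":0.1,"claw":-1}]}}

```text
schema error: expected keys dx, dy, dz, wx, wy, wz, claw
```

Call:
{"method": "carry_out", "body": {"series": [{"dx":-0.88,"dy":0.42,"dz":0.2,"claw":-1},{"dx":-0.88,"dy":0.42,"dz":0.2,"claw":-1},{"dx":-0.88,"dy":0.42,"dz":0.2,"claw":-1},{"dx":-0.88,"dy":0.42,"dz":0.2,"claw":-1},{"dx":-0.88,"dy":0.42,"dz":0.2,"claw":-1}]}}

```text
schema error: expected keys dx, dy, dz, wx, wy, wz, claw
```

```bash
python3 - <<'E'
from h import *
c=cam("wrist","pics/w1.png"); print(c["intrinsics"],np.round(c["hand_eye"],3).tolist())
go((.450,-.2155,.11),(.450,-.2155,.024))
E
```

```text
[[309.70691629   0.         313.30058686]
 [  0.         309.70691629 199.96612894]
 [  0.           0.           1.        ]] [[0.0, 0.957, 0.291, 0.074], [1.0, 0.0, -0.001, 0.001], [-0.001, 0.291, -0.957, -0.143], [0.0, 0.0, 0.0, 1.0]]
t1.2 ee [ 0.1551 -0.5277  0.2313] ypr [-180.     0.  -163.6] F [ 0.9 -0.1 -0.5] w 0.0851 ff 0.0
 turn [-0.  0. -1.]
 move [-9.71  4.58  3.03] rows>=10.8
 move [ 0.   -0.    2.15] rows>=2.1
```

View pics/w1.png

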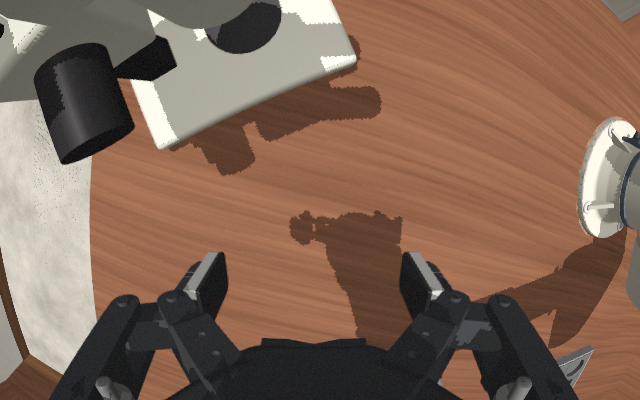

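The arm hasn't moved because every key is required in each row. The wrist picture shows the gripper fingers at (205,280) and (420,280), with a microscope body at (240,60) behind the direction of travel.

Call:
{"method": "carry_out", "body": {"series": [{"dx":0,"dy":0,"dz":0,"wx":0,"wy":0,"wz":-1,"claw":-1},{"dx":-0.88,"dy":0.42,"dz":0,"wx":0,"wy":0,"wz":0,"claw":-1},{"dx":-0.88,"dy":0.42,"dz":0,"wx":0,"wy":0,"wz":0,"claw":-1},{"dx":-0.88,"dy":0.42,"dz":0.1,"wx":0,"wy":0,"wz":0,"claw":-1},{"dx":-0.88,"dy":0.42,"dz":0.1,"wx":0,"wy":0,"wz":0,"claw":-1}]}}

```text
clock: 1.67
ee_pos: [0.2625, -0.4127, 0.2234]
orientation: [-3.141, 0.0, -2.77]
ft_force: [1.6, 0.2, 0.1]
grip_width: 0.0852
finger_force: 0.0
```

Call:
{"method": "carry_out", "body": {"series": [{"dx":-0.88,"dy":0.42,"dz":0.2,"wx":0,"wy":0,"wz":0,"claw":-1},{"dx":-0.88,"dy":0.42,"dz":0.2,"wx":0,"wy":0,"wz":0,"claw":-1},{"dx":-0.88,"dy":0.42,"dz":0.2,"wx":0,"wy":0,"wz":0,"claw":-1},{"dx":-0.88,"dy":0.42,"dz":0.2,"wx":0,"wy":0,"wz":0,"claw":-1},{"dx":-0.88,"dy":0.42,"dz":0.2,"wx":0,"wy":0,"wz":0,"claw":-1}]}}

```text
clock: 2.08
ee_pos: [0.396, -0.2698, 0.1833]
orientation: [-3.141, 0.001, -2.768]
ft_force: [1.2, -0.5, -0.3]
grip_width: 0.0851
finger_force: 0.0
```

```bash
cat >> h.py <<'E'
def wray(c,s,u,v,z):
    K=np.array(c["intrinsics"]);H=np.array(c["hand_eye"])
    a=np.array([(u-K[0,2])/K[0,0],(v-K[1,2])/K[1,1]]); r=np.linalg.norm(a)
    d=np.array([a[0]/r*np.sin(r),-a[1]/r*np.sin(r),-np.cos(r)])
    Q=R.from_euler("xyz",s["orientation"]).as_matrix()
    o=Q@H[:3,3]+s["ee_pos"]; d=Q@H[:3,:3]@d
    return (o+d*(z-o[2])/d[2])
E
python3 - <<'E'
from h import *
s=ctrl.get_state(); c=cam("wrist","pics/w2.png")
for t in ["eyepiece_a_mid","slider_mid","objective_mid"]:
  for d in finder.silhouettes("wrist",t):
    m=np.argwhere(d["pixels"])[:,::-1].mean(0); print(t,round(d["p"],2),np.round(d["rect"]),np.round(m),np.round(wray(c,s,*m,.03),3))
go((.450,-.2155,.11),(.450,-.2155,.024))
E
```

```text
eyepiece_a_mid 0.89 [321. 220.  37.  54.] [340. 247.] [ 0.449 -0.218  0.03 ]
objective_mid 0.84 [153. 348.  22.  16.] [164. 357.] [ 0.716 -0.381  0.03 ]
objective_mid 0.65 [214. 280.  27.  50.] [229. 307.] [ 0.573 -0.309  0.03 ]
objective_mid 0.57 [116. 238.  50.  50.] [140. 262.] [ 0.562 -0.431  0.03 ]
objective_mid 0.4 [232. 340.  15.   8.] [237. 345.] [ 0.631 -0.284  0.03 ]
t2.3 ee [ 0.3955 -0.2706  0.1831] ypr [ 180.    -0.  -158.5] F [ 0.3 -0.3  0.6] w 0.0856 ff 0.0
 turn [ 0.   -0.01  0.03]
 move [-1.77  0.79  1.83] rows>=2.6
 move [ 0.   -0.    2.15] rows>=2.1
```

View pics/w2.png

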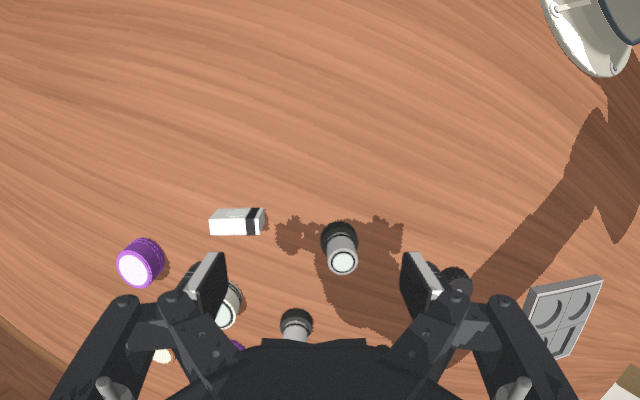

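The wrist view shows eyepiece A at (340,247) and its top ring at (343,261). That agrees with the scene estimate to about 2 mm. The slider is at (238,222), long side across the image.

Call:
{"method": "carry_out", "body": {"series": [{"dx":-0.9,"dy":0.4,"dz":0.1,"wx":0,"wy":0,"wz":0,"claw":-1},{"dx":-0.87,"dy":0.38,"dz":0.2,"wx":0,"wy":0,"wz":0,"claw":-1},{"dx":0,"dy":0,"dz":1,"wx":0,"wy":0,"wz":0,"claw":-1},{"dx":0,"dy":0,"dz":1,"wx":0,"wy":0,"wz":0,"claw":-1},{"dx":0,"dy":0,"dz":0.8,"wx":0,"wy":0,"wz":0,"claw":-1}]}}

```text
clock: 2.7
ee_pos: [0.4488, -0.2169, 0.0575]
orientation: [3.141, 0.0, -2.77]
ft_force: [0.8, -0.7, -1.0]
grip_width: 0.0854
finger_force: 0.0
```

```bash
python3 - <<'E'
from h import *
s=ctrl.get_state(); c=cam("wrist")
go((.450,-.2165,.024))
d=finder.silhouettes("wrist","eyepiece_a_mid")
for e in d: print(round(e["p"],2),np.round(e["rect"]),np.round(wray(c,s,*np.argwhere(e["pixels"])[:,::-1].mean(0),.04),3))
E
```

```text
t2.8 ee [ 0.4444 -0.2158  0.0515] ypr [ 179.6   -0.5 -158.8] F [-2.6  1.3 -7.1] w 0.0856 ff 0.0
 turn [ 0.09 -0.09 -0.04]
 move [-0.12 -0.07  0.69] rows>=0.7
0.66 [280. 192.  62.  96.] [ 0.446 -0.219  0.04 ]
0.5 [465. 268.  58.  42.] [ 0.438 -0.086  0.04 ]
0.41 [609. 292.  31.  52.] [0.427 0.18  0.04 ]
```

Call:
{"method": "carry_out", "body": {"series": [{"dx":0,"dy":0,"dz":0,"wx":0,"wy":0,"wz":0,"claw":-1}]}}

```text
clock: 2.88
ee_pos: [0.4491, -0.2177, 0.0599]
orientation: [-3.141, -0.002, -2.769]
ft_force: [1.7, 0.2, 1.8]
grip_width: 0.0852
finger_force: 0.0
```

```bash
python3 - <<'E'
from h import *
s=ctrl.get_state(); c=cam("wrist","pics/w3.png")
go((.450,-.2165,.024))
E
```

```text
t2.9 ee [ 0.4505 -0.2179  0.0613] ypr [-1.799e+02  1.000e-01 -1.587e+02] F [ 0.5 -0.4  0. ] w 0.0857 ff 0.0
 turn [-0.03  0.02 -0.01]
 move [-0.    0.04  0.93] rows>=0.9
```

View pics/w3.png

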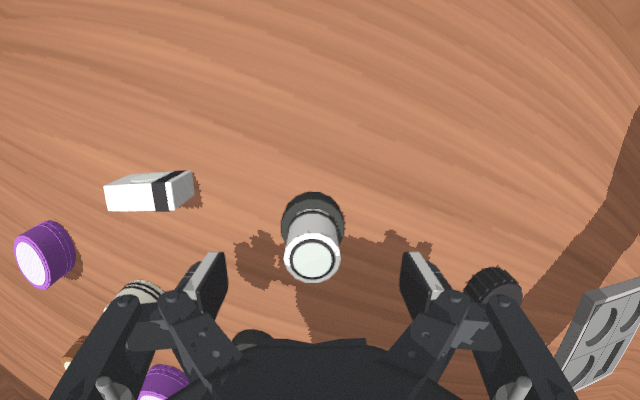

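The eyepiece's top is at (313,258), midway between the fingertips at 225 and 400. I'll descend and grip.

Call:
{"method": "carry_out", "body": {"series": [{"dx":0,"dy":0,"dz":0.45,"wx":0,"wy":0,"wz":0,"claw":-1},{"dx":0,"dy":0,"dz":0.45,"wx":0,"wy":0,"wz":0,"claw":-1},{"dx":0,"dy":0,"dz":0,"wx":0,"wy":0,"wz":0,"claw":-0.5},{"dx":0,"dy":0,"dz":0,"wx":0,"wy":0,"wz":0,"claw":0.6},{"dx":0,"dy":0,"dz":0,"wx":0,"wy":0,"wz":0,"claw":1}]}}

```text
clock: 3.35
ee_pos: [0.4512, -0.2173, 0.0257]
orientation: [-3.139, 0.003, -2.768]
ft_force: [0.2, -0.5, -0.6]
grip_width: 0.0521
finger_force: 0.0
```

Call:
{"method": "carry_out", "body": {"series": [{"dx":0,"dy":0,"dz":0,"wx":0,"wy":0,"wz":0,"claw":1},{"dx":0,"dy":0,"dz":0,"wx":0,"wy":0,"wz":0,"claw":1},{"dx":0,"dy":0,"dz":0,"wx":0,"wy":0,"wz":0,"claw":1},{"dx":0,"dy":0,"dz":0,"wx":0,"wy":0,"wz":0,"claw":1},{"dx":0,"dy":0,"dz":0,"wx":0,"wy":0,"wz":0,"claw":1}]}}

```text
clock: 3.77
ee_pos: [0.4509, -0.217, 0.0252]
orientation: [-3.139, 0.002, -2.768]
ft_force: [-1.2, 0.3, 5.5]
grip_width: 0.0285
finger_force: 58.8
```

```bash
python3 - <<'E'
from h import *
go((.450,-.2165,.14),(.4548,.1621,.14),(.4548,.1621,.036))
E
```

```text
t3.8 ee [ 0.4509 -0.217   0.0252] ypr [-1.799e+02  1.000e-01 -1.586e+02] F [-1.2  0.3  5.5] w 0.0285 ff 58.8
 turn [-0.03  0.03  0.  ]
 move [ 0.02  0.02 -2.87] rows>=2.8
 move [-3.57  8.77  0.  ] rows>=9.2
 move [ 0.  -0.   2.6] rows>=2.5
```

Call:
{"method": "carry_out", "body": {"series": [{"dx":0,"dy":0,"dz":-0.5,"wx":0,"wy":0,"wz":0,"claw":1},{"dx":0,"dy":0,"dz":-0.9,"wx":0,"wy":0,"wz":0,"claw":1},{"dx":0,"dy":0,"dz":-0.9,"wx":0,"wy":0,"wz":0,"claw":1},{"dx":-0.12,"dy":0.32,"dz":-0.5,"wx":0,"wy":0,"wz":0,"claw":1},{"dx":-0.25,"dy":0.65,"dz":0,"wx":0,"wy":0,"wz":0,"claw":1}]}}

```text
clock: 4.18
ee_pos: [0.4524, -0.177, 0.1411]
orientation: [-3.135, 0.008, -2.77]
ft_force: [1.0, 0.9, -1.7]
grip_width: 0.0288
finger_force: 59.6
```

Call:
{"method": "carry_out", "body": {"series": [{"dx":-0.36,"dy":0.9,"dz":0,"wx":0,"wy":0,"wz":0,"claw":1},{"dx":-0.36,"dy":0.9,"dz":0,"wx":0,"wy":0,"wz":0,"claw":1},{"dx":-0.36,"dy":0.9,"dz":0,"wx":0,"wy":0,"wz":0,"claw":1},{"dx":-0.36,"dy":0.9,"dz":0,"wx":0,"wy":0,"wz":0,"claw":1},{"dx":-0.36,"dy":0.9,"dz":0,"wx":0,"wy":0,"wz":0,"claw":1}]}}

```text
clock: 4.6
ee_pos: [0.4502, 0.0206, 0.1361]
orientation: [3.142, 0.001, -2.769]
ft_force: [1.0, -0.3, -1.2]
grip_width: 0.0287
finger_force: 59.6
```

Call:
{"method": "carry_out", "body": {"series": [{"dx":-0.36,"dy":0.9,"dz":0,"wx":0,"wy":0,"wz":0,"claw":1},{"dx":-0.36,"dy":0.9,"dz":0,"wx":0,"wy":0,"wz":0,"claw":1},{"dx":-0.36,"dy":0.85,"dz":0,"wx":0,"wy":0,"wz":0,"claw":1},{"dx":-0.2,"dy":0.5,"dz":0,"wx":0,"wy":0,"wz":0,"claw":1},{"dx":0,"dy":0,"dz":0,"wx":0,"wy":0,"wz":0,"claw":1}]}}

```text
clock: 5.02
ee_pos: [0.4525, 0.1587, 0.1357]
orientation: [3.141, 0.001, -2.765]
ft_force: [-0.3, -0.7, -2.3]
grip_width: 0.0286
finger_force: 59.7
```

```bash
python3 - <<'E'
from h import *
s=ctrl.get_state(); c=cam("wrist","pics/w4.png")
for t in ["well_small_a_floor","well_large_floor","well_slot_floor"]:
  for d in finder.silhouettes("wrist",t)[:2]:
    m=np.argwhere(d["pixels"])[:,::-1].mean(0); print(t,round(d["p"],2),np.round(d["rect"]),np.round(m),np.round(wray(c,s,*m,.014),3))
go((.4548,.1621,.08),(.4548,.1621,.0355))
E
```

```text
well_small_a_floor 0.8 [357. 150.  98.  89.] [403. 195.] [0.424 0.236 0.014]
well_slot_floor 0.58 [266. 152.  98.  88.] [314. 184.] [0.444 0.156 0.014]
t5.2 ee [0.4522 0.1543 0.1355] ypr [-180.    -0.  -158.6] F [-0.2  0.4 -2.2] w 0.0283 ff 59.7
 turn [-0.   -0.   -0.01]
 move [-0.13  0.16  1.39] rows>=1.4
 move [ 0.   -0.    1.11] rows>=1.1
```

View pics/w4.png

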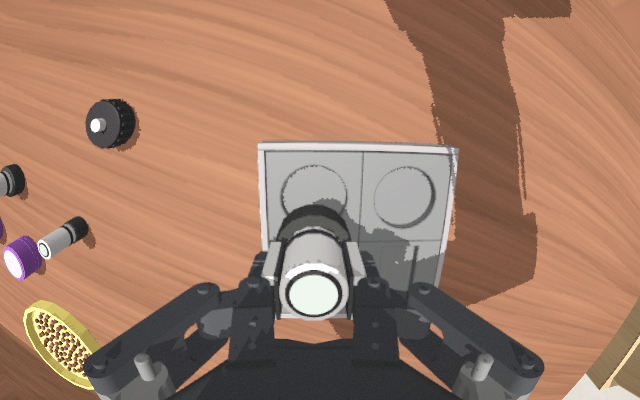

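The eyepiece is held upright. The small wells show at (314,195) and (404,195), with the near tray corners at (259,143) and (457,149). I'll check the tray pose from these.

```bash
python3 - <<'E'
from h import *
s=ctrl.get_state(); c=cam("wrist")
a=wray(c,s,259,143,.022);b=wray(c,s,457,149,.022);print(a,b,np.linalg.norm(a-b)); ey=(b-a)/np.linalg.norm(b-a); ex=np.array([ey[1],-ey[0],0]); print(np.degrees(np.arctan2(ex[1],ex[0])))
m=(a+b)/2+ex*.089; print("centre",m)
for i,j in((-1,-1),(-1,1),(1,-1),(1,1)): print(np.round(m+.041*(i*ex+j*ey),4))
print(wray(c,s,314.5,197,.022),wray(c,s,404,196.5,.022))
go((.4545,.160,.08),(.4545,.160,.0355))
E
```

```text
[0.42549067 0.0958516  0.022     ] [0.36421869 0.25851293 0.022     ] 0.17381876449233713
20.64060710570809
centre [0.47814177 0.20855521 0.022     ]
[0.4542 0.1557 0.022 ]
[0.4253 0.2325 0.022 ]
[0.531  0.1846 0.022 ]
[0.5021 0.2614 0.022 ]
[0.45245301 0.15624865 0.022     ] [0.4230145  0.23005551 0.022     ]
t5.3 ee [0.4523 0.154  0.1355] ypr [ 180.    -0.  -158.7] F [ 0.7 -0.5 -2.2] w 0.0286 ff 59.7
 turn [ 0.   -0.   -0.02]
 move [-0.11  0.12  1.39] rows>=1.4
 move [ 0.   -0.    1.11] rows>=1.1
```

Call:
{"method": "carry_out", "body": {"series": [{"dx":-0.08,"dy":0.1,"dz":0.3,"wx":0,"wy":0,"wz":0,"claw":1},{"dx":0,"dy":0,"dz":0.6,"wx":0,"wy":0,"wz":0,"claw":1},{"dx":0,"dy":0,"dz":0.6,"wx":0,"wy":0,"wz":0,"claw":1},{"dx":0,"dy":0,"dz":0.3,"wx":0,"wy":0,"wz":0,"claw":1},{"dx":0,"dy":0,"dz":0,"wx":0,"wy":0,"wz":0,"claw":1}]}}

```text
clock: 5.68
ee_pos: [0.452, 0.1575, 0.0607]
orientation: [-3.141, -0.006, -2.771]
ft_force: [-0.5, 0.4, -3.0]
grip_width: 0.0286
finger_force: 59.6
```

```bash
python3 - <<'E'
from h import *
s=ctrl.get_state(); c=cam("wrist","pics/w5.png"); d=cam("scene"); e=cam("side")
cv2.imwrite("pics/w5b.png",np.hstack([cv2.resize(d["pixels"][180:270,395:505],(440,360)),cv2.resize(e["pixels"][250:370,300:420],(360,360))]))
cv2.imwrite("pics/w5a.png",cv2.resize(c["pixels"][100:340,200:520],(800,600)))
go((.4545,.160,.0355))
E
```

```text
t5.8 ee [0.4547 0.1594 0.0644] ypr [-1.800e+02  1.000e-01 -1.587e+02] F [-0.2  0.2 -0.7] w 0.0286 ff 59.6
 turn [-0.    0.02 -0.01]
 move [0.   0.02 0.72] rows>=0.7
```

View pics/w5a.png

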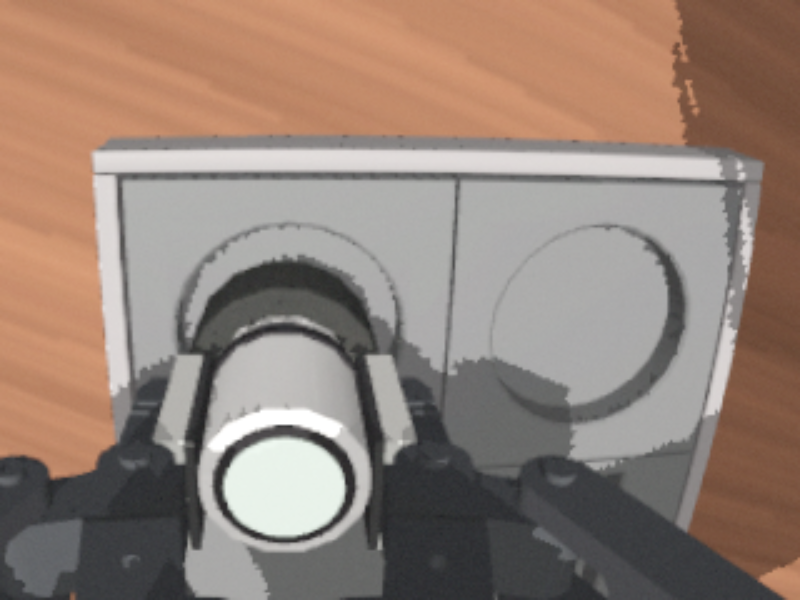

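View pics/w5b.png

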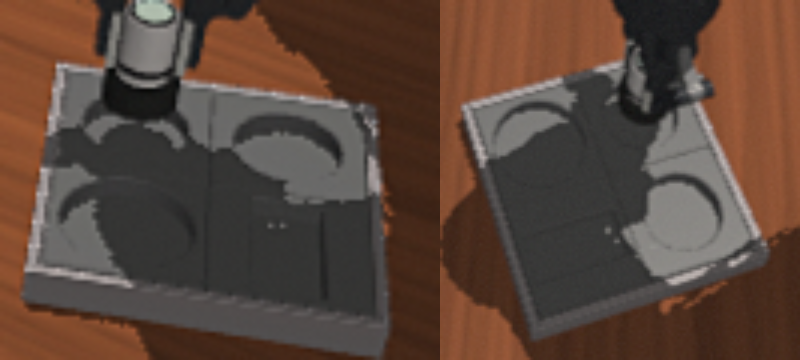

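The wrist crop shows the well's sides at u 180 and 400, with the eyecup at 195 to 372, so the eyecup is about 2 mm short along tool y. The free well is centred at about (588,322).

```bash
python3 - <<'E'
from h import *
s=ctrl.get_state(); c=cam("wrist")
f=lambda u,v,z=.022: np.round(wray(c,s,200+u/2.5,100+v/2.5,z),4)
print(f(588,322),f(290,318),"topedge",f(290,223),"div",f(457,178),f(447,465),"inner corners",f(118,175),f(745,180))
go((.4545,.160,.0355))
E
```

```text
[0.4267 0.2384 0.022 ] [0.4542 0.1618 0.022 ] topedge [0.4307 0.1525 0.022 ] div [0.4048 0.1868 0.022 ] [0.4807 0.2206 0.022 ] inner corners [0.4346 0.1084 0.022 ] [0.3724 0.2652 0.022 ]
t5.9 ee [0.4549 0.1598 0.0647] ypr [ 1.800e+02  1.000e-01 -1.587e+02] F [ 0.8  0.1 -0.8] w 0.0284 ff 59.6
 turn [ 0.    0.03 -0.01]
 move [0.01 0.01 0.73] rows>=0.7
```

Call:
{"method": "carry_out", "body": {"series": [{"dx":0,"dy":0.05,"dz":0.3,"wx":0,"wy":0,"wz":0,"claw":1},{"dx":0,"dy":0,"dz":0.25,"wx":0,"wy":0,"wz":0,"claw":1},{"dx":0,"dy":0,"dz":0.1,"wx":0,"wy":0,"wz":0,"claw":1},{"dx":0,"dy":0,"dz":0.05,"wx":0,"wy":0,"wz":0,"claw":1},{"dx":0,"dy":0,"dz":0,"wx":0,"wy":0,"wz":0,"claw":1}]}}

```text
clock: 6.3
ee_pos: [0.4535, 0.1617, 0.0357]
orientation: [3.142, 0.001, -2.768]
ft_force: [0.1, -0.0, -1.6]
grip_width: 0.0289
finger_force: 59.6
```

Call:
{"method": "carry_out", "body": {"series": [{"dx":0,"dy":0,"dz":0,"wx":0,"wy":0,"wz":0,"claw":1},{"dx":0,"dy":0,"dz":0,"wx":0,"wy":0,"wz":0,"claw":1},{"dx":0,"dy":0,"dz":0,"wx":0,"wy":0,"wz":0,"claw":1}]}}

```text
clock: 6.55
ee_pos: [0.4535, 0.1618, 0.0358]
orientation: [3.141, 0.001, -2.768]
ft_force: [-0.4, 0.2, -0.8]
grip_width: 0.0285
finger_force: 59.6
```

Call:
{"method": "carry_out", "body": {"series": [{"dx":0,"dy":0,"dz":0.015,"wx":0,"wy":0,"wz":0,"claw":1},{"dx":0,"dy":0,"dz":0,"wx":0,"wy":0,"wz":0,"claw":1},{"dx":0,"dy":0,"dz":0.015,"wx":0,"wy":0,"wz":0,"claw":1},{"dx":0,"dy":0,"dz":0,"wx":0,"wy":0,"wz":0,"claw":1},{"dx":0,"dy":0,"dz":0,"wx":0,"wy":0,"wz":0,"claw":1}]}}

```text
clock: 6.97
ee_pos: [0.4535, 0.1618, 0.0352]
orientation: [-3.142, 0.001, -2.768]
ft_force: [-3.5, -0.1, 8.1]
grip_width: 0.0286
finger_force: 60.7
```

Contact at 8 N, at the expected height, so I'll release.

Call:
{"method": "carry_out", "body": {"series": [{"dx":0,"dy":0,"dz":0,"wx":0,"wy":0,"wz":0,"claw":0.2},{"dx":0,"dy":0,"dz":0,"wx":0,"wy":0,"wz":0,"claw":0},{"dx":0,"dy":0,"dz":0,"wx":0,"wy":0,"wz":0,"claw":-0.2},{"dx":0,"dy":0,"dz":0,"wx":0,"wy":0,"wz":0,"claw":-0.3},{"dx":0,"dy":0,"dz":0,"wx":0,"wy":0,"wz":0,"claw":-0.3}]}}

```text
clock: 7.38
ee_pos: [0.4532, 0.1616, 0.034]
orientation: [-3.142, -0.0, -2.768]
ft_force: [-0.6, 0.6, -0.6]
grip_width: 0.0557
finger_force: 0.0
```

Call:
{"method": "carry_out", "body": {"series": [{"dx":0,"dy":0,"dz":-0.3,"wx":0,"wy":0,"wz":0,"claw":-0.3},{"dx":0,"dy":0,"dz":-0.8,"wx":0,"wy":0,"wz":0,"claw":-0.3},{"dx":0,"dy":0,"dz":-1,"wx":0,"wy":0,"wz":0,"claw":-0.5},{"dx":0,"dy":0,"dz":-0.8,"wx":0,"wy":0,"wz":0,"claw":-1},{"dx":0,"dy":0,"dz":0,"wx":0,"wy":0,"wz":0,"claw":-1}]}}

```text
clock: 7.8
ee_pos: [0.4569, 0.1632, 0.1571]
orientation: [3.141, 0.013, -2.767]
ft_force: [1.0, -0.3, 0.9]
grip_width: 0.0844
finger_force: 0.0
```

```bash
python3 - <<'E'
from h import *
c=cam("scene","pics/s6.png");d=cam("side")
print(proj(c,[.4535,.1618,.07]),proj(d,[.4535,.1618,.07]))
cv2.imwrite("pics/s6.png",np.hstack([cv2.resize(c["pixels"][180:270,395:505],(440,360)),cv2.resize(d["pixels"][250:370,300:420],(360,360))]))
go((.5805,-.2195,.13),(.5805,-.2195,.0255))
E
```

```text
[432.29891608 193.23901105] [368.64877848 277.07186162]
t7.9 ee [0.4538 0.1621 0.1514] ypr [ 179.9    0.2 -158.6] F [ 0.9  0.7 -0.5] w 0.0853 ff 0.0
 turn [ 0.01  0.04 -0.01]
 move [  0.53 -10.04   0.54] rows>=9.8
 move [ 0.   -0.    2.61] rows>=2.5
```

View pics/s6.png

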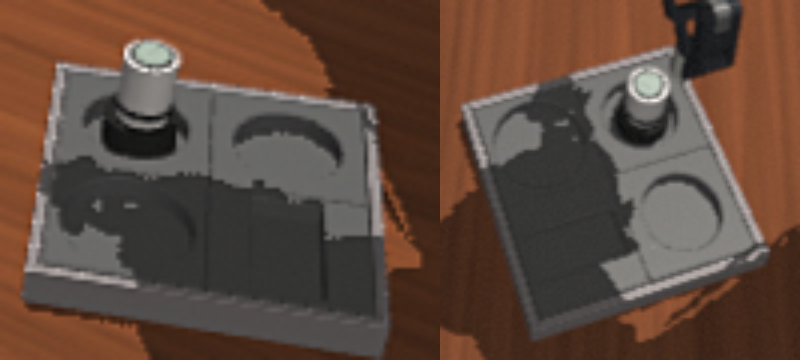

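Eyepiece A stands upright and centred in its well, at (150,100) in the left panel. Now eyepiece B.

Call:
{"method": "carry_out", "body": {"series": [{"dx":0.03,"dy":-0.5,"dz":0,"wx":0,"wy":0,"wz":0,"claw":-1},{"dx":0.05,"dy":-1,"dz":0,"wx":0,"wy":0,"wz":0,"claw":-1},{"dx":0.05,"dy":-1,"dz":0,"wx":0,"wy":0,"wz":0,"claw":-1},{"dx":0.05,"dy":-1,"dz":0,"wx":0,"wy":0,"wz":0,"claw":-1},{"dx":0.05,"dy":-1,"dz":0,"wx":0,"wy":0,"wz":0,"claw":-1}]}}

```text
clock: 8.32
ee_pos: [0.5095, -0.0111, 0.1486]
orientation: [3.141, -0.003, -2.768]
ft_force: [1.2, 0.2, 0.4]
grip_width: 0.0852
finger_force: 0.0
```

Call:
{"method": "carry_out", "body": {"series": [{"dx":0.05,"dy":-1,"dz":0,"wx":0,"wy":0,"wz":0,"claw":-1},{"dx":0.05,"dy":-1,"dz":0,"wx":0,"wy":0,"wz":0,"claw":-1},{"dx":0.05,"dy":-1,"dz":0,"wx":0,"wy":0,"wz":0,"claw":-1},{"dx":0.05,"dy":-1,"dz":0,"wx":0,"wy":0,"wz":0,"claw":-1},{"dx":0.05,"dy":-1,"dz":0.1,"wx":0,"wy":0,"wz":0,"claw":-1}]}}

```text
clock: 8.73
ee_pos: [0.5737, -0.2013, 0.145]
orientation: [3.141, -0.001, -2.769]
ft_force: [1.7, 0.2, 0.8]
grip_width: 0.0856
finger_force: 0.0
```

Call:
{"method": "carry_out", "body": {"series": [{"dx":0.05,"dy":-0.5,"dz":0.3,"wx":0,"wy":0,"wz":0,"claw":-1},{"dx":0,"dy":0,"dz":0.6,"wx":0,"wy":0,"wz":0,"claw":-1},{"dx":0,"dy":0,"dz":0.5,"wx":0,"wy":0,"wz":0,"claw":-1},{"dx":0,"dy":0,"dz":0.2,"wx":0,"wy":0,"wz":0,"claw":-1},{"dx":0,"dy":0,"dz":0,"wx":0,"wy":0,"wz":0,"claw":-1}]}}

```text
clock: 9.15
ee_pos: [0.5768, -0.2182, 0.0783]
orientation: [3.138, -0.006, -2.769]
ft_force: [0.1, 0.1, 0.5]
grip_width: 0.0855
finger_force: 0.0
```

```bash
python3 - <<'E'
from h import *
s=ctrl.get_state(); c=cam("wrist","pics/w7.png")
go((.5805,-.2195,.0255))
for e in finder.silhouettes("wrist","eyepiece_a_mid"): print(round(e["p"],2),np.round(e["rect"]),np.round(wray(c,s,*np.argwhere(e["pixels"])[:,::-1].mean(0),.04),3))
E
```

```text
t9.2 ee [ 0.5782 -0.2184  0.0806] ypr [ 179.9   -0.2 -158.6] F [ 0.1 -0.2  0.8] w 0.0854 ff 0.0
 turn [ 0.02 -0.04 -0.  ]
 move [-0.04 -0.05  1.38] rows>=1.3
0.65 [631. 214.   7.  30.] [0.465 0.111 0.04 ]
```

Call:
{"method": "carry_out", "body": {"series": [{"dx":-0.04,"dy":-0.04,"dz":0.5,"wx":0,"wy":0,"wz":0,"claw":-1},{"dx":0,"dy":0,"dz":0.5,"wx":0,"wy":0,"wz":0,"claw":-1},{"dx":0,"dy":0,"dz":0.37,"wx":0,"wy":0,"wz":0,"claw":-1},{"dx":0,"dy":0,"dz":0,"wx":0,"wy":0,"wz":0,"claw":-0.5},{"dx":0,"dy":0,"dz":0,"wx":0,"wy":0,"wz":0,"claw":0.6}]}}

```text
clock: 9.67
ee_pos: [0.5818, -0.2195, 0.0283]
orientation: [-3.141, 0.0, -2.768]
ft_force: [0.2, -0.2, 1.3]
grip_width: 0.0639
finger_force: 0.0
```

Call:
{"method": "carry_out", "body": {"series": [{"dx":0,"dy":0,"dz":0,"wx":0,"wy":0,"wz":0,"claw":1},{"dx":0,"dy":0,"dz":0,"wx":0,"wy":0,"wz":0,"claw":1},{"dx":0,"dy":0,"dz":0,"wx":0,"wy":0,"wz":0,"claw":1},{"dx":0,"dy":0,"dz":0,"wx":0,"wy":0,"wz":0,"claw":1},{"dx":0,"dy":0,"dz":0,"wx":0,"wy":0,"wz":0,"claw":1}]}}

```text
clock: 10.08
ee_pos: [0.5826, -0.2199, 0.0293]
orientation: [-3.139, 0.003, -2.768]
ft_force: [-0.8, 0.8, 6.4]
grip_width: 0.0286
finger_force: 59.3
```

```bash
python3 - <<'E'
from h import *
go((.5795,-.219,.14),(.425,.2385,.14),(.425,.2385,.0355))
E
```

```text
t10.1 ee [ 0.5826 -0.2199  0.0293] ypr [-179.9    0.2 -158.6] F [-0.8  0.8  6.4] w 0.0286 ff 59.3
 turn [-0.03  0.03  0.  ]
 move [ 0.07  0.05 -2.77] rows>=2.7
 move [-0.58 12.06  0.  ] rows>=11.7
 move [ 0.   -0.    2.61] rows>=2.5
```

Call:
{"method": "carry_out", "body": {"series": [{"dx":0,"dy":0,"dz":-0.5,"wx":0,"wy":0,"wz":0,"claw":1},{"dx":0,"dy":0,"dz":-0.9,"wx":0,"wy":0,"wz":0,"claw":1},{"dx":0,"dy":0,"dz":-0.9,"wx":0,"wy":0,"wz":0,"claw":1},{"dx":0,"dy":0.3,"dz":-0.7,"wx":0,"wy":0,"wz":0,"claw":1},{"dx":-0.03,"dy":0.76,"dz":-0.3,"wx":0,"wy":0,"wz":0,"claw":1}]}}

```text
clock: 10.5
ee_pos: [0.5691, -0.1821, 0.1639]
orientation: [-3.136, 0.006, -2.771]
ft_force: [0.8, 0.5, -0.8]
grip_width: 0.0286
finger_force: 59.6
```

Call:
{"method": "carry_out", "body": {"series": [{"dx":-0.05,"dy":1,"dz":0,"wx":0,"wy":0,"wz":0,"claw":1},{"dx":-0.05,"dy":1,"dz":0,"wx":0,"wy":0,"wz":0,"claw":1},{"dx":-0.05,"dy":1,"dz":0,"wx":0,"wy":0,"wz":0,"claw":1},{"dx":-0.05,"dy":1,"dz":0,"wx":0,"wy":0,"wz":0,"claw":1},{"dx":-0.05,"dy":1,"dz":0,"wx":0,"wy":0,"wz":0,"claw":1}]}}

```text
clock: 10.92
ee_pos: [0.5022, 0.0118, 0.1594]
orientation: [3.141, 0.0, -2.769]
ft_force: [1.0, 0.5, -1.7]
grip_width: 0.0284
finger_force: 59.6
```

Call:
{"method": "carry_out", "body": {"series": [{"dx":-0.05,"dy":1,"dz":0,"wx":0,"wy":0,"wz":0,"claw":1},{"dx":-0.05,"dy":1,"dz":0,"wx":0,"wy":0,"wz":0,"claw":1},{"dx":-0.05,"dy":1,"dz":0,"wx":0,"wy":0,"wz":0,"claw":1},{"dx":-0.05,"dy":1,"dz":0,"wx":0,"wy":0,"wz":0,"claw":1},{"dx":-0.05,"dy":0.9,"dz":0,"wx":0,"wy":0,"wz":0,"claw":1}]}}

```text
clock: 11.33
ee_pos: [0.4399, 0.1984, 0.1596]
orientation: [3.141, 0.0, -2.768]
ft_force: [1.7, 0.6, -2.0]
grip_width: 0.0285
finger_force: 59.6
```

Call:
{"method": "carry_out", "body": {"series": [{"dx":-0.05,"dy":0.8,"dz":0,"wx":0,"wy":0,"wz":0,"claw":1},{"dx":0,"dy":0.3,"dz":0,"wx":0,"wy":0,"wz":0,"claw":1},{"dx":0,"dy":0,"dz":0,"wx":0,"wy":0,"wz":0,"claw":1},{"dx":0,"dy":0,"dz":0,"wx":0,"wy":0,"wz":0,"claw":1}]}}

```text
clock: 11.67
ee_pos: [0.4267, 0.2383, 0.1593]
orientation: [-3.142, -0.0, -2.767]
ft_force: [-0.4, 0.1, -1.5]
grip_width: 0.0284
finger_force: 59.6
```

```bash
python3 - <<'E'
from h import *
go((.425,.2385,.0395))
E
```

```text
t11.7 ee [0.4267 0.2383 0.1593] ypr [-180.    -0.  -158.5] F [-0.4  0.1 -1.5] w 0.0284 ff 59.6
 turn [-0.   -0.    0.01]
 move [0.04 0.02 2.99] rows>=2.9
```

Call:
{"method": "carry_out", "body": {"series": [{"dx":0.03,"dy":0.02,"dz":0.5,"wx":0,"wy":0,"wz":0,"claw":1},{"dx":0,"dy":0,"dz":0.8,"wx":0,"wy":0,"wz":0,"claw":1},{"dx":0,"dy":0,"dz":0.7,"wx":0,"wy":0,"wz":0,"claw":1},{"dx":0,"dy":0,"dz":0.4,"wx":0,"wy":0,"wz":0,"claw":1},{"dx":0,"dy":0,"dz":0.2,"wx":0,"wy":0,"wz":0,"claw":1}]}}

```text
clock: 12.08
ee_pos: [0.4247, 0.2359, 0.0529]
orientation: [-3.14, -0.004, -2.771]
ft_force: [-0.5, -0.5, -1.0]
grip_width: 0.0281
finger_force: 59.6
```

Call:
{"method": "carry_out", "body": {"series": [{"dx":0,"dy":0,"dz":0.2,"wx":0,"wy":0,"wz":0,"claw":1},{"dx":0,"dy":0,"dz":0.1,"wx":0,"wy":0,"wz":0,"claw":1},{"dx":0,"dy":0,"dz":0,"wx":0,"wy":0,"wz":0,"claw":1},{"dx":0,"dy":0,"dz":0,"wx":0,"wy":0,"wz":0,"claw":1},{"dx":0,"dy":0,"dz":0,"wx":0,"wy":0,"wz":0,"claw":1}]}}

```text
clock: 12.5
ee_pos: [0.4263, 0.2389, 0.0443]
orientation: [3.141, 0.002, -2.768]
ft_force: [0.7, -0.0, -0.6]
grip_width: 0.0283
finger_force: 59.6
```

Still 5 mm to go.

Call:
{"method": "carry_out", "body": {"series": [{"dx":0.02,"dy":0,"dz":0.08,"wx":0,"wy":0,"wz":0,"claw":1},{"dx":0,"dy":0,"dz":0.02,"wx":0,"wy":0,"wz":0,"claw":1},{"dx":0,"dy":0,"dz":0.01,"wx":0,"wy":0,"wz":0,"claw":1},{"dx":0,"dy":0,"dz":0,"wx":0,"wy":0,"wz":0,"claw":1},{"dx":0,"dy":0,"dz":0,"wx":0,"wy":0,"wz":0,"claw":1}]}}

```text
clock: 12.92
ee_pos: [0.4249, 0.2383, 0.0393]
orientation: [3.141, 0.0, -2.768]
ft_force: [-3.3, 0.3, 4.6]
grip_width: 0.0288
finger_force: 60.1
```

Call:
{"method": "carry_out", "body": {"series": [{"dx":0,"dy":0,"dz":0.015,"wx":0,"wy":0,"wz":0,"claw":1},{"dx":0,"dy":0,"dz":0,"wx":0,"wy":0,"wz":0,"claw":1},{"dx":0,"dy":0,"dz":0,"wx":0,"wy":0,"wz":0,"claw":1}]}}

```text
clock: 13.17
ee_pos: [0.425, 0.2383, 0.0392]
orientation: [3.141, 0.001, -2.768]
ft_force: [-5.1, -1.1, 9.5]
grip_width: 0.0288
finger_force: 60.8
```

Call:
{"method": "carry_out", "body": {"series": [{"dx":0,"dy":0,"dz":0,"wx":0,"wy":0,"wz":0,"claw":0.2},{"dx":0,"dy":0,"dz":0,"wx":0,"wy":0,"wz":0,"claw":0},{"dx":0,"dy":0,"dz":0,"wx":0,"wy":0,"wz":0,"claw":-0.2},{"dx":0,"dy":0,"dz":0,"wx":0,"wy":0,"wz":0,"claw":-0.3},{"dx":0,"dy":0,"dz":0,"wx":0,"wy":0,"wz":0,"claw":-0.3}]}}

```text
clock: 13.58
ee_pos: [0.4249, 0.2381, 0.0381]
orientation: [-3.141, -0.0, -2.769]
ft_force: [0.2, 0.1, 0.5]
grip_width: 0.0555
finger_force: 0.0
```

Call:
{"method": "carry_out", "body": {"series": [{"dx":0,"dy":0,"dz":-0.3,"wx":0,"wy":0,"wz":0,"claw":-0.3},{"dx":0,"dy":0,"dz":-0.8,"wx":0,"wy":0,"wz":0,"claw":-0.3},{"dx":0,"dy":0,"dz":-1,"wx":0,"wy":0,"wz":0,"claw":-0.5},{"dx":0,"dy":0,"dz":-0.8,"wx":0,"wy":0,"wz":0,"claw":-1},{"dx":0,"dy":0,"dz":0,"wx":0,"wy":0,"wz":0,"claw":-1}]}}

```text
clock: 14.0
ee_pos: [0.4284, 0.2403, 0.1614]
orientation: [3.139, 0.012, -2.767]
ft_force: [1.0, -0.0, 0.4]
grip_width: 0.0844
finger_force: 0.0
```

```bash
python3 - <<'E'
from h import *
go((.581,-.3215,.14),(.581,-.3215,.016))
E
```

```text
t14.0 ee [0.4284 0.2403 0.1614] ypr [ 179.8    0.7 -158.6] F [ 1.  -0.   0.4] w 0.0844 ff 0.0
 turn [0.03 0.14 0.01]
 move [  1.57 -14.47   0.53] rows>=14.1
 move [ 0.  -0.   3.1] rows>=3.0
```

Call:
{"method": "carry_out", "body": {"series": [{"dx":0.07,"dy":-0.6,"dz":0,"wx":0,"wy":0,"wz":0,"claw":-1},{"dx":0.1,"dy":-1,"dz":0,"wx":0,"wy":0,"wz":0,"claw":-1},{"dx":0.1,"dy":-1,"dz":0,"wx":0,"wy":0,"wz":0,"claw":-1},{"dx":0.1,"dy":-1,"dz":0,"wx":0,"wy":0,"wz":0,"claw":-1},{"dx":0.1,"dy":-1,"dz":0,"wx":0,"wy":0,"wz":0,"claw":-1}]}}

```text
clock: 14.42
ee_pos: [0.4746, 0.0583, 0.1543]
orientation: [3.142, 0.0, -2.768]
ft_force: [2.0, 0.6, -0.2]
grip_width: 0.0854
finger_force: 0.0
```

Call:
{"method": "carry_out", "body": {"series": [{"dx":0.1,"dy":-1,"dz":0,"wx":0,"wy":0,"wz":0,"claw":-1},{"dx":0.1,"dy":-1,"dz":0,"wx":0,"wy":0,"wz":0,"claw":-1},{"dx":0.1,"dy":-1,"dz":0,"wx":0,"wy":0,"wz":0,"claw":-1},{"dx":0.1,"dy":-1,"dz":0,"wx":0,"wy":0,"wz":0,"claw":-1},{"dx":0.1,"dy":-1,"dz":0,"wx":0,"wy":0,"wz":0,"claw":-1}]}}

```text
clock: 14.83
ee_pos: [0.5289, -0.1357, 0.1541]
orientation: [3.142, 0.0, -2.769]
ft_force: [0.9, 0.5, 0.3]
grip_width: 0.085
finger_force: 0.0
```

Call:
{"method": "carry_out", "body": {"series": [{"dx":0.1,"dy":-1,"dz":0,"wx":0,"wy":0,"wz":0,"claw":-1},{"dx":0.1,"dy":-1,"dz":0,"wx":0,"wy":0,"wz":0,"claw":-1},{"dx":0.1,"dy":-1,"dz":0,"wx":0,"wy":0,"wz":0,"claw":-1},{"dx":0.1,"dy":-0.8,"dz":0.1,"wx":0,"wy":0,"wz":0,"claw":-1},{"dx":0.1,"dy":-0.7,"dz":0.3,"wx":0,"wy":0,"wz":0,"claw":-1}]}}

```text
clock: 15.25
ee_pos: [0.5768, -0.3116, 0.1392]
orientation: [-3.139, 0.002, -2.77]
ft_force: [1.2, 0.6, -0.2]
grip_width: 0.0849
finger_force: 0.0
```

Call:
{"method": "carry_out", "body": {"series": [{"dx":0,"dy":-0.3,"dz":0.4,"wx":0,"wy":0,"wz":0,"claw":-1},{"dx":0,"dy":0,"dz":0.5,"wx":0,"wy":0,"wz":0,"claw":-1},{"dx":0,"dy":0,"dz":0.3,"wx":0,"wy":0,"wz":0,"claw":-1},{"dx":0,"dy":0,"dz":0,"wx":0,"wy":0,"wz":0,"claw":-1},{"dx":0,"dy":0,"dz":0,"wx":0,"wy":0,"wz":0,"claw":-1}]}}

```text
clock: 15.67
ee_pos: [0.5797, -0.3197, 0.0896]
orientation: [3.141, -0.002, -2.768]
ft_force: [0.6, -0.1, 1.2]
grip_width: 0.0854
finger_force: 0.0
```

```bash
python3 - <<'E'
from h import *
s=ctrl.get_state(); c=cam("wrist","pics/w8.png")
go((.581,-.3215,.016))
for e in finder.silhouettes("wrist","objective_mid"): print(round(e["p"],2),np.round(e["rect"]),np.round(wray(c,s,*np.argwhere(e["pixels"])[:,::-1].mean(0),.03),3))
E
```

```text
t15.7 ee [ 0.5804 -0.3199  0.0909] ypr [-180.     0.  -158.6] F [ 0.2 -0.3  0.9] w 0.0856 ff 0.0
 turn [-0.01  0.   -0.  ]
 move [ 0.   -0.04  1.87] rows>=1.8
0.87 [367. 323.  38.  27.] [ 0.659 -0.219  0.03 ]
0.8 [268. 289.  70.  53.] [ 0.665 -0.296  0.03 ]
0.79 [128. 109.  85.  77.] [ 0.568 -0.433  0.03 ]
0.64 [269. 174.  76.  83.] [ 0.58  -0.325  0.03 ]
0.58 [169. 268.  54.  41.] [ 0.672 -0.401  0.03 ]
```

View pics/w8.png

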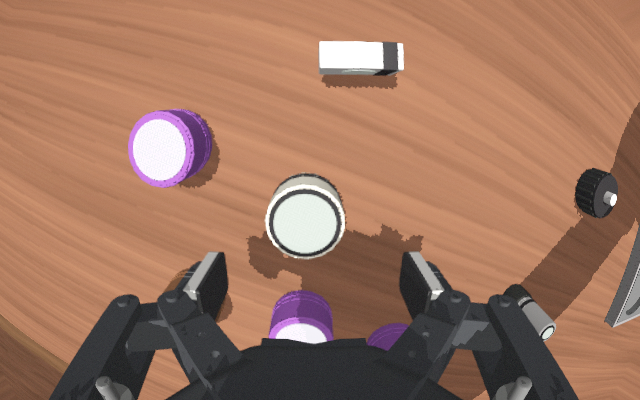

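The objective's top is at (306,222), between fingers that sit at 225 and 400. A purple decoy is ahead at (300,325) and another at (165,148), both clear of the fingers. The slider's top face is at (362,58), nearly parallel to the tool's y axis.

```bash
python3 - <<'E'
from h import *
s=ctrl.get_state(); c=cam("wrist")
print("obj",wray(c,s,306,222,.04))
for e in finder.silhouettes("wrist","slider_mid")[:1]:
    print(round(e["p"],2),np.round(e["rect"]),np.argwhere(e["pixels"])[:,::-1].mean(0),np.round(cv2.minAreaRect(np.argwhere(e["pixels"])[:,::-1].astype(np.float32)),1) if 0 else "")
P=[wray(c,s,u,v,.036)[:2] for u,v in((320,40),(403,44),(403,76),(320,70))]
print(np.round(P,4),np.mean(P,0)); 
g=im=c["pixels"].mean(2); 
for u in (330,350,370): print(u,[int(x) for x in g[30:82:2,u]])
for a,b in((0,1),(3,2)): d=P[b]-P[a]; print(np.linalg.norm(d),np.degrees(np.arctan2(d[1],d[0])))
E
```

```text
obj [ 0.58266475 -0.32376972  0.04      ]
0.94 [319.  40.  87.  37.] [361.16203365  56.37125091] 
[[ 0.4684 -0.3588]
 [ 0.4487 -0.309 ]
 [ 0.4689 -0.3011]
 [ 0.4869 -0.3516]] [ 0.46821883 -0.33012974]
330 [143, 143, 146, 143, 138, 246, 255, 255, 255, 255, 255, 255, 255, 255, 255, 255, 255, 255, 232, 127, 125, 128, 92, 91, 91, 88]
350 [139, 139, 142, 145, 145, 255, 255, 255, 255, 255, 255, 255, 255, 255, 255, 255, 255, 255, 233, 180, 134, 129, 93, 91, 90, 93]
370 [145, 143, 141, 139, 139, 180, 255, 255, 255, 255, 255, 255, 255, 255, 255, 255, 255, 255, 255, 172, 149, 132, 96, 92, 90, 91]
0.05355867710261224 111.58385558495094
0.05354756083602245 109.63586347446626
```

Call:
{"method": "carry_out", "body": {"series": [{"dx":0,"dy":-0.07,"dz":0.6,"wx":0,"wy":0,"wz":0,"claw":-1},{"dx":0,"dy":0,"dz":0.7,"wx":0,"wy":0,"wz":0,"claw":-1},{"dx":0,"dy":0,"dz":0.4,"wx":0,"wy":0,"wz":0,"claw":-1},{"dx":0,"dy":0,"dz":0.15,"wx":0,"wy":0,"wz":0,"claw":-1},{"dx":0,"dy":0,"dz":0,"wx":0,"wy":0,"wz":0,"claw":-0.6}]}}

```text
clock: 16.28
ee_pos: [0.5805, -0.3219, 0.0154]
orientation: [3.14, -0.002, -2.768]
ft_force: [-0.3, 0.2, -0.4]
grip_width: 0.0751
finger_force: 0.0
```

Call:
{"method": "carry_out", "body": {"series": [{"dx":0,"dy":0,"dz":0,"wx":0,"wy":0,"wz":0,"claw":0.2},{"dx":0,"dy":0,"dz":0,"wx":0,"wy":0,"wz":0,"claw":1},{"dx":0,"dy":0,"dz":0,"wx":0,"wy":0,"wz":0,"claw":1},{"dx":0,"dy":0,"dz":0,"wx":0,"wy":0,"wz":0,"claw":1},{"dx":0,"dy":0,"dz":0,"wx":0,"wy":0,"wz":0,"claw":1}]}}

```text
clock: 16.7
ee_pos: [0.5828, -0.3229, 0.019]
orientation: [-3.138, 0.003, -2.768]
ft_force: [-0.2, 1.0, 6.9]
grip_width: 0.0523
finger_force: 63.6
```

```bash
python3 - <<'E'
from h import *
go((.581,-.322,.15),(.531,.1915,.15),(.531,.1915,.027))
E
```

```text
t16.7 ee [ 0.5828 -0.3229  0.019 ] ypr [-179.8    0.2 -158.6] F [-0.2  1.   6.9] w 0.0523 ff 63.6
 turn [-0.04  0.04  0.  ]
 move [ 0.03  0.04 -3.27] rows>=3.2
 move [-3.52 12.41  0.  ] rows>=12.5
 move [ 0.   -0.    3.08] rows>=3.0
```

Call:
{"method": "carry_out", "body": {"series": [{"dx":0,"dy":0,"dz":-0.4,"wx":0,"wy":0,"wz":0,"claw":1},{"dx":0,"dy":0,"dz":-0.8,"wx":0,"wy":0,"wz":0,"claw":1},{"dx":0,"dy":0,"dz":-0.9,"wx":0,"wy":0,"wz":0,"claw":1},{"dx":-0.05,"dy":0.2,"dz":-0.8,"wx":0,"wy":0,"wz":0,"claw":1},{"dx":-0.2,"dy":0.6,"dz":-0.4,"wx":0,"wy":0,"wz":0,"claw":1}]}}

```text
clock: 17.12
ee_pos: [0.58, -0.2918, 0.1534]
orientation: [-3.136, 0.004, -2.771]
ft_force: [1.6, 0.6, -0.8]
grip_width: 0.0518
finger_force: 63.3
```

Call:
{"method": "carry_out", "body": {"series": [{"dx":-0.28,"dy":0.95,"dz":0,"wx":0,"wy":0,"wz":0,"claw":1},{"dx":-0.28,"dy":0.95,"dz":0,"wx":0,"wy":0,"wz":0,"claw":1},{"dx":-0.28,"dy":0.95,"dz":0,"wx":0,"wy":0,"wz":0,"claw":1},{"dx":-0.28,"dy":0.95,"dz":0,"wx":0,"wy":0,"wz":0,"claw":1},{"dx":-0.28,"dy":0.95,"dz":0,"wx":0,"wy":0,"wz":0,"claw":1}]}}

```text
clock: 17.53
ee_pos: [0.561, -0.0896, 0.1487]
orientation: [3.141, 0.001, -2.769]
ft_force: [1.6, 0.7, -2.1]
grip_width: 0.0522
finger_force: 63.3
```

Call:
{"method": "carry_out", "body": {"series": [{"dx":-0.28,"dy":0.95,"dz":0,"wx":0,"wy":0,"wz":0,"claw":1},{"dx":-0.28,"dy":0.95,"dz":0,"wx":0,"wy":0,"wz":0,"claw":1},{"dx":-0.28,"dy":0.95,"dz":0,"wx":0,"wy":0,"wz":0,"claw":1},{"dx":-0.28,"dy":0.95,"dz":0,"wx":0,"wy":0,"wz":0,"claw":1},{"dx":-0.28,"dy":0.95,"dz":0,"wx":0,"wy":0,"wz":0,"claw":1}]}}

```text
clock: 17.95
ee_pos: [0.5438, 0.1078, 0.1488]
orientation: [3.141, 0.001, -2.769]
ft_force: [0.9, -0.6, -2.4]
grip_width: 0.0522
finger_force: 63.3
```

Call:
{"method": "carry_out", "body": {"series": [{"dx":-0.28,"dy":0.9,"dz":0,"wx":0,"wy":0,"wz":0,"claw":1},{"dx":-0.2,"dy":0.75,"dz":0,"wx":0,"wy":0,"wz":0,"claw":1},{"dx":0,"dy":0.4,"dz":0,"wx":0,"wy":0,"wz":0,"claw":1},{"dx":0,"dy":0,"dz":0,"wx":0,"wy":0,"wz":0,"claw":1},{"dx":0,"dy":0,"dz":0,"wx":0,"wy":0,"wz":0,"claw":1}]}}

```text
clock: 18.37
ee_pos: [0.5321, 0.1901, 0.1485]
orientation: [3.141, 0.0, -2.767]
ft_force: [0.1, -0.1, -1.8]
grip_width: 0.0522
finger_force: 63.3
```

```bash
python3 - <<'E'
from h import *
go((.531,.1915,.030))
E
```

```text
t18.4 ee [0.5321 0.1901 0.1485] ypr [ 180.     0.  -158.5] F [ 0.1 -0.1 -1.8] w 0.0522 ff 63.3
 turn [0.   0.   0.02]
 move [0.01 0.04 2.96] rows>=2.9
```

Call:
{"method": "carry_out", "body": {"series": [{"dx":0.01,"dy":0.04,"dz":0.5,"wx":0,"wy":0,"wz":0,"claw":1},{"dx":0,"dy":0,"dz":0.8,"wx":0,"wy":0,"wz":0,"claw":1},{"dx":0,"dy":0,"dz":0.7,"wx":0,"wy":0,"wz":0,"claw":1},{"dx":0,"dy":0,"dz":0.35,"wx":0,"wy":0,"wz":0,"claw":1},{"dx":0,"dy":0,"dz":0.1,"wx":0,"wy":0,"wz":0,"claw":1}]}}

```text
clock: 18.78
ee_pos: [0.5298, 0.1883, 0.0473]
orientation: [-3.141, -0.006, -2.771]
ft_force: [-0.8, -0.0, -1.6]
grip_width: 0.0518
finger_force: 63.3
```

Call:
{"method": "carry_out", "body": {"series": [{"dx":0,"dy":0,"dz":0.15,"wx":0,"wy":0,"wz":0,"claw":1},{"dx":0,"dy":0,"dz":0.15,"wx":0,"wy":0,"wz":0,"claw":1},{"dx":0,"dy":0,"dz":0.1,"wx":0,"wy":0,"wz":0,"claw":1},{"dx":0,"dy":0,"dz":0,"wx":0,"wy":0,"wz":0,"claw":1},{"dx":0,"dy":0,"dz":0,"wx":0,"wy":0,"wz":0,"claw":1}]}}

```text
clock: 19.2
ee_pos: [0.532, 0.1906, 0.0348]
orientation: [3.142, 0.001, -2.769]
ft_force: [0.5, -0.4, -1.7]
grip_width: 0.0524
finger_force: 63.3
```

Call:
{"method": "carry_out", "body": {"series": [{"dx":0,"dy":0,"dz":0.1,"wx":0,"wy":0,"wz":0,"claw":1},{"dx":0,"dy":0,"dz":0.03,"wx":0,"wy":0,"wz":0,"claw":1},{"dx":0,"dy":0,"dz":0.01,"wx":0,"wy":0,"wz":0,"claw":1},{"dx":0,"dy":0,"dz":0,"wx":0,"wy":0,"wz":0,"claw":1},{"dx":0,"dy":0,"dz":0,"wx":0,"wy":0,"wz":0,"claw":1}]}}

```text
clock: 19.62
ee_pos: [0.5317, 0.1907, 0.0291]
orientation: [3.142, 0.0, -2.768]
ft_force: [-1.4, 0.1, 2.5]
grip_width: 0.0521
finger_force: 63.7
```

Call:
{"method": "carry_out", "body": {"series": [{"dx":0,"dy":0,"dz":0.015,"wx":0,"wy":0,"wz":0,"claw":1},{"dx":0,"dy":0,"dz":0,"wx":0,"wy":0,"wz":0,"claw":1},{"dx":0,"dy":0,"dz":0,"wx":0,"wy":0,"wz":0,"claw":1}]}}

```text
clock: 19.87
ee_pos: [0.5317, 0.1907, 0.029]
orientation: [3.142, 0.001, -2.768]
ft_force: [-3.0, -0.3, 6.7]
grip_width: 0.0515
finger_force: 64.4
```

Call:
{"method": "carry_out", "body": {"series": [{"dx":0,"dy":0,"dz":0,"wx":0,"wy":0,"wz":0,"claw":-0.4},{"dx":0,"dy":0,"dz":0,"wx":0,"wy":0,"wz":0,"claw":-0.6},{"dx":0,"dy":0,"dz":0,"wx":0,"wy":0,"wz":0,"claw":-0.8},{"dx":0,"dy":0,"dz":0,"wx":0,"wy":0,"wz":0,"claw":-0.9},{"dx":0,"dy":0,"dz":0,"wx":0,"wy":0,"wz":0,"claw":-0.9}]}}

```text
clock: 20.28
ee_pos: [0.5316, 0.1905, 0.0279]
orientation: [-3.142, -0.0, -2.769]
ft_force: [0.1, -0.0, -0.5]
grip_width: 0.0811
finger_force: 0.0
```

Call:
{"method": "carry_out", "body": {"series": [{"dx":0,"dy":0,"dz":-0.3,"wx":0,"wy":0,"wz":0,"claw":-0.9},{"dx":0,"dy":0,"dz":-0.8,"wx":0,"wy":0,"wz":0,"claw":-0.9},{"dx":0,"dy":0,"dz":-1,"wx":0,"wy":0,"wz":0,"claw":-0.9},{"dx":0,"dy":0,"dz":-0.9,"wx":0,"wy":0,"wz":0,"claw":-1},{"dx":0.15,"dy":-0.3,"dz":-0.2,"wx":0,"wy":0,"wz":0,"claw":-1}]}}

```text
clock: 20.7
ee_pos: [0.5338, 0.1793, 0.1628]
orientation: [-3.142, 0.011, -2.766]
ft_force: [0.7, 0.0, -0.3]
grip_width: 0.0855
finger_force: 0.0
```

Call:
{"method": "carry_out", "body": {"series": [{"dx":0.46,"dy":-0.86,"dz":0,"wx":0,"wy":0,"wz":0,"claw":-1},{"dx":0.46,"dy":-0.86,"dz":0,"wx":0,"wy":0,"wz":0,"claw":-1},{"dx":0.46,"dy":-0.86,"dz":0,"wx":0,"wy":0,"wz":0,"claw":-1},{"dx":0.46,"dy":-0.86,"dz":0,"wx":0,"wy":0,"wz":0,"claw":-1},{"dx":0.46,"dy":-0.86,"dz":0,"wx":0,"wy":0,"wz":0,"claw":-1}]}}

```text
clock: 21.12
ee_pos: [0.5068, -0.0182, 0.1561]
orientation: [-3.142, 0.0, -2.768]
ft_force: [0.4, 0.1, -0.0]
grip_width: 0.0852
finger_force: 0.0
```

Call:
{"method": "carry_out", "body": {"series": [{"dx":0.46,"dy":-0.86,"dz":0,"wx":0,"wy":0,"wz":0,"claw":-1},{"dx":0.46,"dy":-0.86,"dz":0,"wx":0,"wy":0,"wz":0,"claw":-1},{"dx":0.46,"dy":-0.86,"dz":0,"wx":0,"wy":0,"wz":0,"claw":-1},{"dx":0.46,"dy":-0.86,"dz":0,"wx":0,"wy":0,"wz":0,"claw":-1},{"dx":0.46,"dy":-0.86,"dz":0,"wx":0,"wy":0,"wz":0,"claw":-1}]}}

```text
clock: 21.53
ee_pos: [0.4838, -0.2121, 0.1561]
orientation: [-3.141, 0.0, -2.768]
ft_force: [0.9, -0.2, 0.8]
grip_width: 0.0854
finger_force: 0.0
```

```bash
python3 - <<'E'
from h import *
c=cam("scene");d=cam("side")
cv2.imwrite("pics/s9.png",np.hstack([cv2.resize(c["pixels"][180:270,395:505],(440,360)),cv2.resize(d["pixels"][250:370,300:420],(360,360))]))
go((.468,-.3295,.15))
E
```

```text
t21.6 ee [ 0.4831 -0.2148  0.1557] ypr [-1.800e+02 -1.000e-01 -1.589e+02] F [-0.3  0.1  0.2] w 0.0855 ff 0.0
 turn [-0.01 -0.01 -0.07]
 move [ 1.4  -2.53  0.14] rows>=2.8
```

View pics/s9.png

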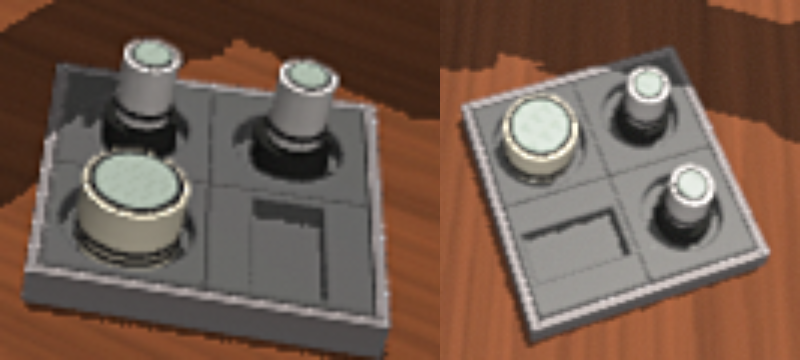

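All three parts stand upright in their wells: eyepieces at (150,100) and (305,120), objective at (133,205) in the left panel. The slot at (287,250) is still empty. Next is the slider.

Call:
{"method": "carry_out", "body": {"series": [{"dx":0.46,"dy":-0.86,"dz":0,"wx":0,"wy":0,"wz":0,"claw":-1},{"dx":0.46,"dy":-0.83,"dz":0,"wx":0,"wy":0,"wz":0,"claw":-1},{"dx":0.46,"dy":-0.83,"dz":0,"wx":0,"wy":0,"wz":0,"claw":-1},{"dx":0,"dy":0,"dz":0,"wx":0,"wy":0,"wz":-0.5,"claw":-1},{"dx":0,"dy":0,"dz":0,"wx":0,"wy":0,"wz":-1,"claw":-1}]}}

```text
clock: 22.05
ee_pos: [0.4691, -0.3259, 0.1553]
orientation: [3.141, -0.001, -2.639]
ft_force: [-0.1, 0.6, 0.2]
grip_width: 0.0854
finger_force: 0.0
```

Call:
{"method": "carry_out", "body": {"series": [{"dx":0,"dy":0,"dz":0,"wx":0,"wy":0,"wz":-1,"claw":-1},{"dx":0,"dy":0,"dz":0,"wx":0,"wy":0,"wz":-1,"claw":-1},{"dx":0,"dy":0,"dz":0,"wx":0,"wy":0,"wz":-1,"claw":-1},{"dx":0,"dy":0,"dz":0,"wx":0,"wy":0,"wz":-1,"claw":-1},{"dx":0,"dy":0,"dz":0,"wx":0,"wy":0,"wz":-1,"claw":-1}]}}

```text
clock: 22.47
ee_pos: [0.4698, -0.3239, 0.1558]
orientation: [3.141, 0.0, -2.197]
ft_force: [0.2, -0.4, -0.2]
grip_width: 0.0852
finger_force: 0.0
```

Call:
{"method": "carry_out", "body": {"series": [{"dx":0,"dy":0,"dz":0,"wx":0,"wy":0,"wz":-1,"claw":-1},{"dx":0,"dy":0,"dz":0,"wx":0,"wy":0,"wz":-1,"claw":-1},{"dx":0,"dy":0,"dz":0,"wx":0,"wy":0,"wz":-1,"claw":-1},{"dx":0,"dy":0,"dz":0,"wx":0,"wy":0,"wz":-1,"claw":-1},{"dx":0,"dy":0,"dz":0,"wx":0,"wy":0,"wz":-1,"claw":-1}]}}

```text
clock: 22.88
ee_pos: [0.4698, -0.3238, 0.1558]
orientation: [3.141, 0.0, -1.76]
ft_force: [-0.1, 0.2, -0.2]
grip_width: 0.0851
finger_force: 0.0
```

Call:
{"method": "carry_out", "body": {"series": [{"dx":0,"dy":0,"dz":0,"wx":0,"wy":0,"wz":-1,"claw":-1},{"dx":0,"dy":0,"dz":0,"wx":0,"wy":0,"wz":-1,"claw":-1},{"dx":0,"dy":0,"dz":0,"wx":0,"wy":0,"wz":-1,"claw":-1},{"dx":0,"dy":0,"dz":0,"wx":0,"wy":0,"wz":-1,"claw":-1},{"dx":0,"dy":0,"dz":0,"wx":0,"wy":0,"wz":-1,"claw":-1}]}}

```text
clock: 23.3
ee_pos: [0.4698, -0.3238, 0.1558]
orientation: [3.142, 0.0, -1.324]
ft_force: [-0.2, 0.4, 0.1]
grip_width: 0.0853
finger_force: 0.0
```

Call:
{"method": "carry_out", "body": {"series": [{"dx":0,"dy":0,"dz":0,"wx":0,"wy":0,"wz":-1,"claw":-1},{"dx":0,"dy":0,"dz":0.7,"wx":0,"wy":0,"wz":-0.3,"claw":-1},{"dx":0,"dy":0,"dz":0.9,"wx":0,"wy":0,"wz":0,"claw":-1},{"dx":0,"dy":0,"dz":0.3,"wx":0,"wy":0,"wz":0,"claw":-1},{"dx":0,"dy":0,"dz":0,"wx":0,"wy":0,"wz":0,"claw":-1}]}}

```text
clock: 23.72
ee_pos: [0.4673, -0.3226, 0.076]
orientation: [3.136, 0.006, -1.216]
ft_force: [-0.3, -0.6, 1.2]
grip_width: 0.0854
finger_force: 0.0
```

Call:
{"method": "carry_out", "body": {"series": [{"dx":0,"dy":0,"dz":0,"wx":0,"wy":0,"wz":0,"claw":-1},{"dx":0,"dy":0,"dz":0,"wx":0,"wy":0,"wz":0,"claw":-1}]}}

```text
clock: 23.88
ee_pos: [0.4708, -0.3247, 0.0816]
orientation: [-3.14, -0.002, -1.215]
ft_force: [-0.6, 1.4, 0.6]
grip_width: 0.0855
finger_force: 0.0
```

```bash
python3 - <<'E'
from h import *
s=ctrl.get_state(); c=cam("wrist","pics/w10.png")
go((.468,-.3295,.018),yaw=-69.4)
for e in finder.silhouettes("wrist","slider_mid")[:2]: print(round(e["p"],2),np.round(e["rect"]),np.round(wray(c,s,*np.argwhere(e["pixels"])[:,::-1].mean(0),.03),3))
E
```

```text
t23.9 ee [ 0.471  -0.3247  0.0819] ypr [-1.799e+02 -1.000e-01 -6.960e+01] F [-1.  -0.1  0.1] w 0.0852 ff 0.0
 turn [-0.02 -0.03 -0.04]
 move [0.09 0.11 1.6 ] rows>=1.6
0.98 [309. 167.  30.  90.] [ 0.467 -0.333  0.03 ]
```

View pics/w10.png

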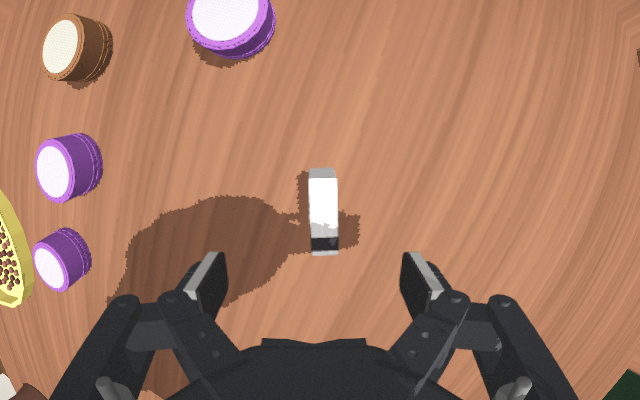

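The slider lies along the image's vertical, top face from (324,178) to (325,254). The fingers are at u 225 and 400 (middle 313), and nothing is near them.

```bash
python3 - <<'E'
from h import *
s=ctrl.get_state(); c=cam("wrist")
a=wray(c,s,323.5,178,.036);b=wray(c,s,325,254,.036);m=(a+b)/2;d=b-a;print(a,b,m,np.linalg.norm(d),np.degrees(np.arctan2(d[1],d[0])))
go((m[0],m[1],.016),yaw=-69.4)
E
```

```text
[ 0.47561323 -0.35558657  0.036     ] [ 0.45575506 -0.30673139  0.036     ] [ 0.46568415 -0.33115898  0.036     ] 0.05273685531493108 112.12028038182605
t24.0 ee [ 0.4707 -0.3246  0.0817] ypr [-1.799e+02 -1.000e-01 -6.960e+01] F [-0.4  0.4 -0.4] w 0.0856 ff 0.0
 turn [-0.02 -0.02 -0.04]
 move [0.11 0.18 1.64] rows>=1.6
```

Call:
{"method": "carry_out", "body": {"series": [{"dx":0.1,"dy":0.17,"dz":0.5,"wx":0,"wy":0,"wz":0,"claw":-1},{"dx":0,"dy":0,"dz":0.6,"wx":0,"wy":0,"wz":0,"claw":-1},{"dx":0,"dy":0,"dz":0.4,"wx":0,"wy":0,"wz":0,"claw":-0.8},{"dx":0,"dy":0,"dz":0.1,"wx":0,"wy":0,"wz":0,"claw":-0.5},{"dx":0,"dy":0,"dz":0,"wx":0,"wy":0,"wz":0,"claw":-0.2}]}}

```text
clock: 24.45
ee_pos: [0.4644, -0.3302, 0.0157]
orientation: [3.141, 0.001, -1.215]
ft_force: [-0.5, 0.3, 0.8]
grip_width: 0.0542
finger_force: 0.0
```

Call:
{"method": "carry_out", "body": {"series": [{"dx":0,"dy":0,"dz":0,"wx":0,"wy":0,"wz":0,"claw":0.2},{"dx":0,"dy":0,"dz":0,"wx":0,"wy":0,"wz":0,"claw":0.4},{"dx":0,"dy":0,"dz":0,"wx":0,"wy":0,"wz":0,"claw":1},{"dx":0,"dy":0,"dz":0,"wx":0,"wy":0,"wz":0,"claw":1},{"dx":0,"dy":0,"dz":0,"wx":0,"wy":0,"wz":0,"claw":1}]}}

```text
clock: 24.87
ee_pos: [0.466, -0.3308, 0.0178]
orientation: [-3.14, -0.002, -1.215]
ft_force: [-0.8, 0.6, 5.7]
grip_width: 0.0169
finger_force: 60.1
```

Call:
{"method": "carry_out", "body": {"series": [{"dx":0,"dy":0,"dz":0,"wx":0,"wy":0,"wz":0,"claw":1},{"dx":0,"dy":0,"dz":0,"wx":0,"wy":0,"wz":0,"claw":1}]}}

```text
clock: 25.03
ee_pos: [0.466, -0.3308, 0.0178]
orientation: [-3.14, -0.002, -1.215]
ft_force: [-0.1, 1.3, 6.2]
grip_width: 0.0172
finger_force: 60.1
```

```bash
python3 - <<'E'
from h import *
go((.466,-.331,.13),(.501,.268,.13),yaw=-69.4)
E
```

```text
t25.0 ee [ 0.466  -0.3308  0.0178] ypr [-1.799e+02 -1.000e-01 -6.960e+01] F [-0.1  1.3  6.2] w 0.0172 ff 60.1
 turn [-0.02 -0.03 -0.04]
 move [ 0.    0.   -2.81] rows>=2.7
 move [-13.71  -6.09  -0.  ] rows>=14.6
```

Call:
{"method": "carry_out", "body": {"series": [{"dx":0,"dy":0,"dz":-0.4,"wx":0,"wy":0,"wz":0,"claw":1},{"dx":0,"dy":0,"dz":-0.8,"wx":0,"wy":0,"wz":0,"claw":1},{"dx":0,"dy":0,"dz":-0.9,"wx":0,"wy":0,"wz":0,"claw":1},{"dx":0,"dy":0,"dz":-0.8,"wx":0,"wy":0,"wz":0,"claw":1},{"dx":-0.4,"dy":-0.18,"dz":-0.4,"wx":0,"wy":0,"wz":0,"claw":1}]}}

```text
clock: 25.45
ee_pos: [0.4672, -0.3154, 0.1528]
orientation: [-3.138, -0.006, -1.217]
ft_force: [1.2, 0.6, 0.9]
grip_width: 0.0168
finger_force: 59.2
```

Call:
{"method": "carry_out", "body": {"series": [{"dx":-0.91,"dy":-0.4,"dz":0,"wx":0,"wy":0,"wz":0,"claw":1},{"dx":-0.91,"dy":-0.4,"dz":0,"wx":0,"wy":0,"wz":0,"claw":1},{"dx":-0.91,"dy":-0.4,"dz":0,"wx":0,"wy":0,"wz":0,"claw":1},{"dx":-0.91,"dy":-0.4,"dz":0,"wx":0,"wy":0,"wz":0,"claw":1},{"dx":-0.91,"dy":-0.4,"dz":0,"wx":0,"wy":0,"wz":0,"claw":1}]}}

```text
clock: 25.87
ee_pos: [0.4771, -0.1125, 0.1483]
orientation: [-3.141, 0.0, -1.216]
ft_force: [0.6, 0.2, -0.8]
grip_width: 0.0163
finger_force: 59.2
```

Call:
{"method": "carry_out", "body": {"series": [{"dx":-0.91,"dy":-0.4,"dz":0,"wx":0,"wy":0,"wz":0,"claw":1},{"dx":-0.91,"dy":-0.4,"dz":0,"wx":0,"wy":0,"wz":0,"claw":1},{"dx":-0.91,"dy":-0.4,"dz":0,"wx":0,"wy":0,"wz":0,"claw":1},{"dx":-0.91,"dy":-0.4,"dz":0,"wx":0,"wy":0,"wz":0,"claw":1},{"dx":-0.91,"dy":-0.4,"dz":0,"wx":0,"wy":0,"wz":0,"claw":1}]}}

```text
clock: 26.28
ee_pos: [0.4887, 0.0861, 0.1485]
orientation: [-3.141, 0.0, -1.215]
ft_force: [1.5, 0.6, -0.1]
grip_width: 0.0164
finger_force: 59.2
```

Call:
{"method": "carry_out", "body": {"series": [{"dx":-0.91,"dy":-0.4,"dz":0,"wx":0,"wy":0,"wz":0,"claw":1},{"dx":-0.91,"dy":-0.4,"dz":0,"wx":0,"wy":0,"wz":0,"claw":1},{"dx":-0.91,"dy":-0.4,"dz":0,"wx":0,"wy":0,"wz":0,"claw":1},{"dx":-0.91,"dy":-0.4,"dz":0,"wx":0,"wy":0,"wz":0,"claw":1},{"dx":-0.5,"dy":-0.3,"dz":0,"wx":0,"wy":0,"wz":0,"claw":1}]}}

```text
clock: 26.7
ee_pos: [0.5021, 0.2695, 0.148]
orientation: [-3.141, 0.001, -1.213]
ft_force: [-0.1, 0.1, -0.7]
grip_width: 0.0166
finger_force: 59.2
```

Call:
{"method": "carry_out", "body": {"series": [{"dx":0,"dy":0,"dz":0,"wx":0,"wy":0,"wz":0.5,"claw":1},{"dx":0,"dy":0,"dz":0,"wx":0,"wy":0,"wz":1,"claw":1},{"dx":0,"dy":0,"dz":0,"wx":0,"wy":0,"wz":1,"claw":1},{"dx":0,"dy":0,"dz":0,"wx":0,"wy":0,"wz":1,"claw":1},{"dx":0,"dy":0,"dz":0,"wx":0,"wy":0,"wz":1,"claw":1}]}}

```text
clock: 27.12
ee_pos: [0.5025, 0.2659, 0.148]
orientation: [3.141, 0.0, -1.612]
ft_force: [0.1, -0.1, -1.0]
grip_width: 0.0163
finger_force: 59.2
```

Call:
{"method": "carry_out", "body": {"series": [{"dx":0,"dy":0,"dz":0,"wx":0,"wy":0,"wz":1,"claw":1},{"dx":0,"dy":0,"dz":0,"wx":0,"wy":0,"wz":1,"claw":1},{"dx":0,"dy":0,"dz":0,"wx":0,"wy":0,"wz":1,"claw":1},{"dx":0,"dy":0,"dz":0,"wx":0,"wy":0,"wz":1,"claw":1},{"dx":0,"dy":0,"dz":0,"wx":0,"wy":0,"wz":1,"claw":1}]}}

```text
clock: 27.53
ee_pos: [0.5025, 0.2658, 0.1481]
orientation: [3.141, -0.0, -2.049]
ft_force: [0.7, 0.3, -0.5]
grip_width: 0.0166
finger_force: 59.2
```

Call:
{"method": "carry_out", "body": {"series": [{"dx":0,"dy":0,"dz":0,"wx":0,"wy":0,"wz":1,"claw":1},{"dx":0,"dy":0,"dz":0,"wx":0,"wy":0,"wz":1,"claw":1},{"dx":0,"dy":0,"dz":0,"wx":0,"wy":0,"wz":1,"claw":1},{"dx":0,"dy":0,"dz":0,"wx":0,"wy":0,"wz":1,"claw":1},{"dx":0,"dy":0,"dz":0,"wx":0,"wy":0,"wz":1,"claw":1}]}}

```text
clock: 27.95
ee_pos: [0.5026, 0.2657, 0.1481]
orientation: [3.141, -0.0, -2.485]
ft_force: [1.0, -0.3, -1.1]
grip_width: 0.0167
finger_force: 59.2
```

Call:
{"method": "carry_out", "body": {"series": [{"dx":0,"dy":0,"dz":0,"wx":0,"wy":0,"wz":1,"claw":1},{"dx":0,"dy":0,"dz":0,"wx":0,"wy":0,"wz":1,"claw":1},{"dx":0,"dy":0,"dz":0,"wx":0,"wy":0,"wz":1,"claw":1},{"dx":0,"dy":0,"dz":0,"wx":0,"wy":0,"wz":0.3,"claw":1},{"dx":0,"dy":0,"dz":0,"wx":0,"wy":0,"wz":0,"claw":1}]}}

```text
clock: 28.37
ee_pos: [0.5026, 0.2658, 0.1481]
orientation: [3.141, -0.0, -2.769]
ft_force: [-0.4, 0.0, -0.6]
grip_width: 0.0164
finger_force: 59.2
```

```bash
python3 - <<'E'
from h import *
go((.501,.268,.06),(.501,.268,.0285))
E
```

```text
t28.4 ee [0.5026 0.2658 0.1481] ypr [ 180.    -0.  -158.7] F [-0.4  0.  -0.6] w 0.0164 ff 59.2
 turn [ 0.   -0.   -0.02]
 move [0.02 0.07 2.2 ] rows>=2.1
 move [ 0.   -0.    0.79] rows>=0.8
```

Call:
{"method": "carry_out", "body": {"series": [{"dx":0.02,"dy":0.06,"dz":0.5,"wx":0,"wy":0,"wz":0,"claw":1},{"dx":0,"dy":0,"dz":0.8,"wx":0,"wy":0,"wz":0,"claw":1},{"dx":0,"dy":0,"dz":0.6,"wx":0,"wy":0,"wz":0,"claw":1},{"dx":0,"dy":0,"dz":0.3,"wx":0,"wy":0,"wz":0,"claw":1},{"dx":0,"dy":0,"dz":0.1,"wx":0,"wy":0,"wz":0,"claw":1}]}}

```text
clock: 28.78
ee_pos: [0.4996, 0.2666, 0.0534]
orientation: [-3.14, -0.005, -2.768]
ft_force: [-0.4, 0.4, -0.2]
grip_width: 0.017
finger_force: 59.2
```

Call:
{"method": "carry_out", "body": {"series": [{"dx":0,"dy":0,"dz":0,"wx":0,"wy":0,"wz":0,"claw":1},{"dx":0,"dy":0,"dz":0,"wx":0,"wy":0,"wz":0,"claw":1},{"dx":0,"dy":0,"dz":0,"wx":0,"wy":0,"wz":0,"claw":1}]}}

```text
clock: 29.03
ee_pos: [0.5021, 0.2684, 0.0576]
orientation: [3.141, 0.003, -2.768]
ft_force: [-0.1, 0.5, -0.0]
grip_width: 0.0166
finger_force: 59.2
```

```bash
python3 - <<'E'
from h import *
c=cam("scene");d=cam("side");w=cam("wrist")
cv2.imwrite("pics/s11.png",np.hstack([cv2.resize(d["pixels"][260:370,300:410],(400,400)),cv2.resize(w["pixels"][80:340,190:450],(400,400))]))
go((.501,.268,.0285))
E
```

```text
t29.2 ee [0.5017 0.2682 0.0572] ypr [ 1.800e+02  1.000e-01 -1.586e+02] F [-0.3 -0.1 -1.2] w 0.0164 ff 59.2
 turn [ 0.01  0.02 -0.  ]
 move [0.02 0.   0.72] rows>=0.7
```

View pics/s11.png

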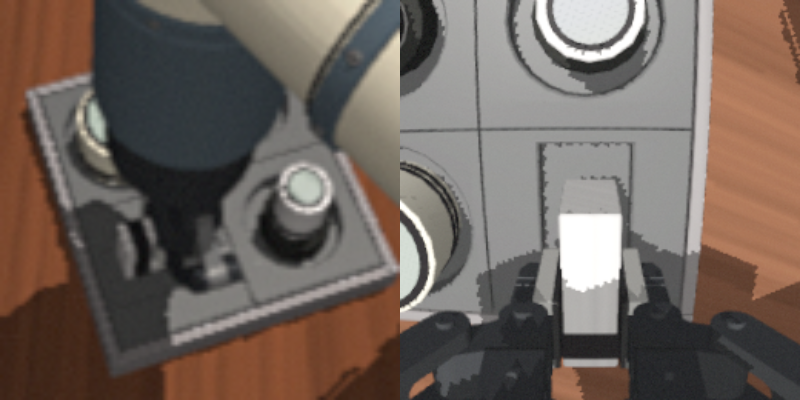

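The slot spans u 540–632 in the right panel and the slider is at 560–620, so it is centred across to about 1.5 mm. I'll check the long direction from the slot's far edge at v=143.

```bash
python3 - <<'E'
from h import *
s=ctrl.get_state(); c=cam("wrist")
p=wray(c,s,190+(586-400)*.65,80+143*.65,.022); q=R.from_euler("xyz",s["orientation"]).inv().apply(p-s["ee_pos"]); print(p,q*1000)
E
```

```text
[0.46777359 0.25411979 0.022     ] [36.79934106 -0.75802477 35.10847357]
```

Call:
{"method": "carry_out", "body": {"series": [{"dx":0.03,"dy":0,"dz":0.25,"wx":0,"wy":0,"wz":0,"claw":1},{"dx":0,"dy":0,"dz":0.25,"wx":0,"wy":0,"wz":0,"claw":1},{"dx":0,"dy":0,"dz":0.1,"wx":0,"wy":0,"wz":0,"claw":1},{"dx":0,"dy":0,"dz":0.05,"wx":0,"wy":0,"wz":0,"claw":1},{"dx":0,"dy":0,"dz":0,"wx":0,"wy":0,"wz":0,"claw":1}]}}

```text
clock: 29.65
ee_pos: [0.4996, 0.2669, 0.029]
orientation: [-3.141, -0.002, -2.769]
ft_force: [-0.3, -0.5, 0.1]
grip_width: 0.0166
finger_force: 59.2
```

Call:
{"method": "carry_out", "body": {"series": [{"dx":0,"dy":0,"dz":0.02,"wx":0,"wy":0,"wz":0,"claw":1},{"dx":0,"dy":0,"dz":0,"wx":0,"wy":0,"wz":0,"claw":1},{"dx":0,"dy":0,"dz":0,"wx":0,"wy":0,"wz":0,"claw":1},{"dx":0,"dy":0,"dz":0,"wx":0,"wy":0,"wz":0,"claw":1}]}}

```text
clock: 29.98
ee_pos: [0.5003, 0.2675, 0.0296]
orientation: [3.141, 0.001, -2.769]
ft_force: [-0.6, 0.6, -0.8]
grip_width: 0.0168
finger_force: 59.2
```

Call:
{"method": "carry_out", "body": {"series": [{"dx":0,"dy":0,"dz":0.03,"wx":0,"wy":0,"wz":0,"claw":1},{"dx":0,"dy":0,"dz":0.015,"wx":0,"wy":0,"wz":0,"claw":1},{"dx":0,"dy":0,"dz":0,"wx":0,"wy":0,"wz":0,"claw":1},{"dx":0,"dy":0,"dz":0,"wx":0,"wy":0,"wz":0,"claw":1}]}}

```text
clock: 30.32
ee_pos: [0.5002, 0.2675, 0.0278]
orientation: [3.141, 0.001, -2.768]
ft_force: [-0.2, -0.2, 2.2]
grip_width: 0.0164
finger_force: 59.7
```

Call:
{"method": "carry_out", "body": {"series": [{"dx":0,"dy":0,"dz":0.01,"wx":0,"wy":0,"wz":0,"claw":1},{"dx":0,"dy":0,"dz":0,"wx":0,"wy":0,"wz":0,"claw":1},{"dx":0,"dy":0,"dz":0,"wx":0,"wy":0,"wz":0,"claw":1}]}}

```text
clock: 30.57
ee_pos: [0.5002, 0.2675, 0.0278]
orientation: [3.142, 0.001, -2.768]
ft_force: [-2.1, 0.1, 4.9]
grip_width: 0.0168
finger_force: 60.1
```

Call:
{"method": "carry_out", "body": {"series": [{"dx":0,"dy":0,"dz":0,"wx":0,"wy":0,"wz":0,"claw":0.5},{"dx":0,"dy":0,"dz":0,"wx":0,"wy":0,"wz":0,"claw":0.3},{"dx":0,"dy":0,"dz":0,"wx":0,"wy":0,"wz":0,"claw":0.1},{"dx":0,"dy":0,"dz":0,"wx":0,"wy":0,"wz":0,"claw":0},{"dx":0,"dy":0,"dz":0,"wx":0,"wy":0,"wz":0,"claw":0}]}}

```text
clock: 30.98
ee_pos: [0.5, 0.2673, 0.0269]
orientation: [-3.141, -0.0, -2.769]
ft_force: [-0.2, -0.4, -0.1]
grip_width: 0.0429
finger_force: 0.0
```

Call:
{"method": "carry_out", "body": {"series": [{"dx":0,"dy":0,"dz":-0.3,"wx":0,"wy":0,"wz":0,"claw":0},{"dx":0,"dy":0,"dz":-0.8,"wx":0,"wy":0,"wz":0,"claw":0},{"dx":0,"dy":0,"dz":-1,"wx":0,"wy":0,"wz":0,"claw":0},{"dx":0,"dy":0,"dz":-1,"wx":0,"wy":0,"wz":0,"claw":0},{"dx":0,"dy":0,"dz":-0.8,"wx":0,"wy":0,"wz":0,"claw":0}]}}

```text
clock: 31.4
ee_pos: [0.5006, 0.2674, 0.1863]
orientation: [3.141, 0.003, -2.768]
ft_force: [1.0, -0.1, 0.6]
grip_width: 0.0424
finger_force: 0.0
```

Call:
{"method": "carry_out", "body": {"series": [{"dx":0,"dy":-0.8,"dz":-0.5,"wx":0,"wy":0,"wz":0,"claw":0},{"dx":0,"dy":-1,"dz":0,"wx":0,"wy":0,"wz":0,"claw":0},{"dx":0,"dy":-1,"dz":0,"wx":0,"wy":0,"wz":0,"claw":0},{"dx":0,"dy":-1,"dz":0,"wx":0,"wy":0,"wz":0,"claw":0},{"dx":0,"dy":-1,"dz":0,"wx":0,"wy":0,"wz":0,"claw":0}]}}

```text
clock: 31.82
ee_pos: [0.5703, 0.0869, 0.2033]
orientation: [3.141, 0.0, -2.768]
ft_force: [1.9, 0.7, -0.2]
grip_width: 0.0423
finger_force: 0.0
```

Call:
{"method": "carry_out", "body": {"series": [{"dx":0,"dy":0,"dz":0,"wx":0,"wy":0,"wz":0,"claw":0},{"dx":0,"dy":0,"dz":0,"wx":0,"wy":0,"wz":0,"claw":0},{"dx":0,"dy":0,"dz":0,"wx":0,"wy":0,"wz":0,"claw":0},{"dx":0,"dy":0,"dz":0,"wx":0,"wy":0,"wz":0,"claw":0}]}}

```text
clock: 32.15
ee_pos: [0.5698, 0.0894, 0.203]
orientation: [3.141, -0.0, -2.767]
ft_force: [-0.3, 0.6, 0.6]
grip_width: 0.0427
finger_force: 0.0
```

```bash
python3 - <<'E'
from h import *
c=cam("scene");d=cam("side")
cv2.imwrite("pics/s12.png",np.hstack([cv2.resize(c["pixels"][115:265,285:505],(440,300)),cv2.resize(d["pixels"][170:370,285:425],(350,500))[100:400]]))
cv2.imwrite("pics/s12.png",np.hstack([cv2.resize(c["pixels"][115:265,285:505],(440,300)),cv2.resize(d["pixels"][170:370,285:425],(210,300))]))
E
```

```text
(no output)
```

View pics/s12.png

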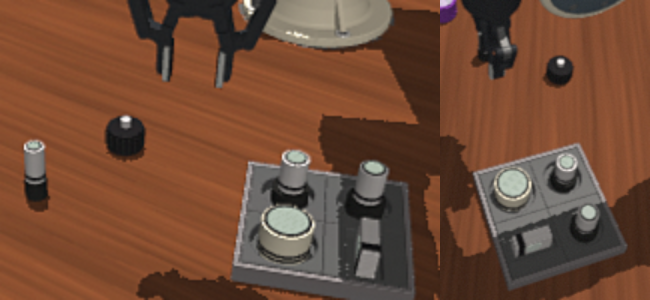

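All four parts are upright in their wells: eyepieces at (293,180) and (372,190), objective at (288,230), slider at (369,250). The slim eyepiece at (35,170) and the knob at (125,137) haven't moved.

```bash
python3 -c "
from plant import ctrl; print(ctrl.finish_job())"
```

```text
the job is handed in; nothing more can be done
None
```

I packed both wide eyepieces, the objective lens and the filter slider upright in their wells, left the slim eyepiece and focus knob untouched, and handed the job in at about 32 s; the final pictures show all of this, but no verdict came back.

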